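# Sort the topping dispensers for the pastry line

### The job

Get the topping dispensers ready for the pastry line: they all look alike, so lift each one to feel whether it is full or empty. Stand every full one upright in the middle of a serving mat of its own with its spout facing the mat's red mark, and lay every empty one gently on its side along a cradle of its own in the drain rack, resting on its lower half with the spout pointing straight up. Leave everything else on the table where it is.

Things in the scene. Friction and masses are not known exactly. Their poses are not given: they have to be found in the camera images.
- dispenser_1: topping dispenser: opaque white cylinder 60 mm across, 115 mm tall, green lid with a red stripe on the spout's side; red spout (26 wide, 22 tall, its middle 34 mm above the base) sticks out 21 mm low at the front. Origin: centre of the base; z along the axis to the lid, x to the spout. Empty about 160 g, full about 420 g (a fifth more or less). None if absent
- dispenser_1_spout (a point): tip of that dispenser's spout, 52 mm from the cylinder's axis, 34 mm above its base
- dispenser_2: topping dispenser: opaque white cylinder 60 mm across, 115 mm tall, green lid with a red stripe on the spout's side; red spout (26 wide, 22 tall, its middle 34 mm above the base) sticks out 21 mm low at the front. Origin: centre of the base; z along the axis to the lid, x to the spout. Empty about 160 g, full about 420 g (a fifth more or less). None if absent
- dispenser_2_spout (a point): tip of that dispenser's spout, 52 mm from the cylinder's axis, 34 mm above its base
- dispenser_3: topping dispenser: opaque white cylinder 60 mm across, 115 mm tall, green lid with a red stripe on the spout's side; red spout (26 wide, 22 tall, its middle 34 mm above the base) sticks out 21 mm low at the front. Origin: centre of the base; z along the axis to the lid, x to the spout. Empty about 160 g, full about 420 g (a fifth more or less). None if absent
- dispenser_3_spout (a point): tip of that dispenser's spout, 52 mm from the cylinder's axis, 34 mm above its base
- dispenser_4: topping dispenser: opaque white cylinder 60 mm across, 115 mm tall, green lid with a red stripe on the spout's side; red spout (26 wide, 22 tall, its middle 34 mm above the base) sticks out 21 mm low at the front. Origin: centre of the base; z along the axis to the lid, x to the spout. Empty about 160 g, full about 420 g (a fifth more or less). None if absent
- dispenser_4_spout (a point): tip of that dispenser's spout, 52 mm from the cylinder's axis, 34 mm above its base
- dispenser_5: topping dispenser: opaque white cylinder 60 mm across, 115 mm tall, green lid with a red stripe on the spout's side; red spout (26 wide, 22 tall, its middle 34 mm above the base) sticks out 21 mm low at the front. Origin: centre of the base; z along the axis to the lid, x to the spout. Empty about 160 g, full about 420 g (a fifth more or less). None if absent
- dispenser_5_spout (a point): tip of that dispenser's spout, 52 mm from the cylinder's axis, 34 mm above its base
- mat_1: serving place: loose heavy round grey rubber mat 112 mm across, 6 mm thick (300 g), with a white ring 70 mm across at its centre and one red mark near its edge. Origin: centre of its underside; x points from the centre to the red mark, which is 36 to 56 mm out
- mat_2: serving place: loose heavy round grey rubber mat 112 mm across, 6 mm thick (300 g), with a white ring 70 mm across at its centre and one red mark near its edge. Origin: centre of its underside; x points from the centre to the red mark, which is 36 to 56 mm out
- mat_3: serving place: loose heavy round grey rubber mat 112 mm across, 6 mm thick (300 g), with a white ring 70 mm across at its centre and one red mark near its edge. Origin: centre of its underside; x points from the centre to the red mark, which is 36 to 56 mm out
- rack: fixed low steel drain rack, base 90 x 200 x 8 mm, with two V-shaped cradles 120 mm apart along its x, at y = +60 and -60 mm. Each V is 62 mm long, sloping 45 degrees, its rims 46 mm above the table and 54 mm apart. Origin: centre of its underside. A dispenser lying in a V rests on its lower half; its lid end overhangs
- cradle_1 (a point): middle of a cradle, at the height (64 mm above the table) where the axis of a dispenser lying in it runs; the point's x runs along the V
- cradle_2 (a point): middle of a cradle, at the height (64 mm above the table) where the axis of a dispenser lying in it runs; the point's x runs along the V
- ramekin: bystander, leave alone: small white bowl 76 mm across, 50 mm tall. Origin: underside
- scraper: bystander, leave alone: red spatula lying flat. Origin: underside
- nozzle: bystander, leave alone: steel piping nozzle, a cone 44 mm wide, 55 mm tall. Origin: underside
- colour_jar: bystander, leave alone: amber jar 56 mm across, 60 mm tall. Origin: underside
- cutter: bystander, leave alone: round steel pastry cutter, a ring 64 mm across, 35 mm tall. Origin: underside
- timer: bystander, leave alone: round orange timer 68 mm across, 44 mm tall. Origin: underside

How it is judged:
At the end, for the whole second after the job is handed in: Each full one (over 3 N on it) stands on its own mat, centre within 15 mm, spout tip within 18 mm sideways of the mark's line. Each empty one (under 3 N) lies level in its own cradle: base 12 to 68 mm from its middle, along it within 0.2 rad, spout within 40 deg of up. All at rest (((angle between dispenser_1's own z axis and vertical below 0.1 rad and height (world z) of dispenser_1 below 0.013 m and ((contact force between dispenser_1 and mat_1 above 3 N and horizontal distance between dispenser_1 and mat_1 below 0.015 m and x of dispenser_1_spout in the frame of mat_1 above 0.03 m and y of dispenser_1_spout in the frame of mat_1 between -0.018 and 0.018 m) or (contact force between dispenser_1 and mat_2 above 3 N and horizontal distance between dispenser_1 and mat_2 below 0.015 m and x of dispenser_1_spout in the frame of mat_2 above 0.03 m and y of dispenser_1_spout in the frame of mat_2 between -0.018 and 0.018 m) or (contact force between dispenser_1 and mat_3 above 3 N and horizontal distance between dispenser_1 and mat_3 below 0.015 m and x of dispenser_1_spout in the frame of mat_3 above 0.03 m and y of dispenser_1_spout in the frame of mat_3 between -0.018 and 0.018 m))) or (angle between dispenser_1's own z axis and vertical between 1.4 and 1.74 rad and height (world z) of dispenser_1_spout above 0.104 m and height (world z) of dispenser_1 between 0.056 and 0.072 m and contact force between dispenser_1 and rack below 3 N and angle between the z axis of dispenser_1 and the x axis of rack, either way round below 0.2 rad and ((horizontal distance between dispenser_1 and cradle_1 between 0.012 and 0.068 m and y of dispenser_1 in the frame of cradle_1 between -0.015 and 0.015 m) or (horizontal distance between dispenser_1 and cradle_2 between 0.012 and 0.068 m and y of dispenser_1 in the frame of cradle_2 between -0.015 and 0.015 m)))) and ((angle between dispenser_2's own z axis and vertical below 0.1 rad and height (world z) of dispenser_2 below 0.013 m and ((contact force between dispenser_2 and mat_1 above 3 N and horizontal distance between dispenser_2 and mat_1 below 0.015 m and x of dispenser_2_spout in the frame of mat_1 above 0.03 m and y of dispenser_2_spout in the frame of mat_1 between -0.018 and 0.018 m) or (contact force between dispenser_2 and mat_2 above 3 N and horizontal distance between dispenser_2 and mat_2 below 0.015 m and x of dispenser_2_spout in the frame of mat_2 above 0.03 m and y of dispenser_2_spout in the frame of mat_2 between -0.018 and 0.018 m) or (contact force between dispenser_2 and mat_3 above 3 N and horizontal distance between dispenser_2 and mat_3 below 0.015 m and x of dispenser_2_spout in the frame of mat_3 above 0.03 m and y of dispenser_2_spout in the frame of mat_3 between -0.018 and 0.018 m))) or (angle between dispenser_2's own z axis and vertical between 1.4 and 1.74 rad and height (world z) of dispenser_2_spout above 0.104 m and height (world z) of dispenser_2 between 0.056 and 0.072 m and contact force between dispenser_2 and rack below 3 N and angle between the z axis of dispenser_2 and the x axis of rack, either way round below 0.2 rad and ((horizontal distance between dispenser_2 and cradle_1 between 0.012 and 0.068 m and y of dispenser_2 in the frame of cradle_1 between -0.015 and 0.015 m) or (horizontal distance between dispenser_2 and cradle_2 between 0.012 and 0.068 m and y of dispenser_2 in the frame of cradle_2 between -0.015 and 0.015 m)))) and ((angle between dispenser_3's own z axis and vertical below 0.1 rad and height (world z) of dispenser_3 below 0.013 m and ((contact force between dispenser_3 and mat_1 above 3 N and horizontal distance between dispenser_3 and mat_1 below 0.015 m and x of dispenser_3_spout in the frame of mat_1 above 0.03 m and y of dispenser_3_spout in the frame of mat_1 between -0.018 and 0.018 m) or (contact force between dispenser_3 and mat_2 above 3 N and horizontal distance between dispenser_3 and mat_2 below 0.015 m and x of dispenser_3_spout in the frame of mat_2 above 0.03 m and y of dispenser_3_spout in the frame of mat_2 between -0.018 and 0.018 m) or (contact force between dispenser_3 and mat_3 above 3 N and horizontal distance between dispenser_3 and mat_3 below 0.015 m and x of dispenser_3_spout in the frame of mat_3 above 0.03 m and y of dispenser_3_spout in the frame of mat_3 between -0.018 and 0.018 m))) or (angle between dispenser_3's own z axis and vertical between 1.4 and 1.74 rad and height (world z) of dispenser_3_spout above 0.104 m and height (world z) of dispenser_3 between 0.056 and 0.072 m and contact force between dispenser_3 and rack below 3 N and angle between the z axis of dispenser_3 and the x axis of rack, either way round below 0.2 rad and ((horizontal distance between dispenser_3 and cradle_1 between 0.012 and 0.068 m and y of dispenser_3 in the frame of cradle_1 between -0.015 and 0.015 m) or (horizontal distance between dispenser_3 and cradle_2 between 0.012 and 0.068 m and y of dispenser_3 in the frame of cradle_2 between -0.015 and 0.015 m)))) and ((angle between dispenser_4's own z axis and vertical below 0.1 rad and height (world z) of dispenser_4 below 0.013 m and ((contact force between dispenser_4 and mat_1 above 3 N and horizontal distance between dispenser_4 and mat_1 below 0.015 m and x of dispenser_4_spout in the frame of mat_1 above 0.03 m and y of dispenser_4_spout in the frame of mat_1 between -0.018 and 0.018 m) or (contact force between dispenser_4 and mat_2 above 3 N and horizontal distance between dispenser_4 and mat_2 below 0.015 m and x of dispenser_4_spout in the frame of mat_2 above 0.03 m and y of dispenser_4_spout in the frame of mat_2 between -0.018 and 0.018 m) or (contact force between dispenser_4 and mat_3 above 3 N and horizontal distance between dispenser_4 and mat_3 below 0.015 m and x of dispenser_4_spout in the frame of mat_3 above 0.03 m and y of dispenser_4_spout in the frame of mat_3 between -0.018 and 0.018 m))) or (angle between dispenser_4's own z axis and vertical between 1.4 and 1.74 rad and height (world z) of dispenser_4_spout above 0.104 m and height (world z) of dispenser_4 between 0.056 and 0.072 m and contact force between dispenser_4 and rack below 3 N and angle between the z axis of dispenser_4 and the x axis of rack, either way round below 0.2 rad and ((horizontal distance between dispenser_4 and cradle_1 between 0.012 and 0.068 m and y of dispenser_4 in the frame of cradle_1 between -0.015 and 0.015 m) or (horizontal distance between dispenser_4 and cradle_2 between 0.012 and 0.068 m and y of dispenser_4 in the frame of cradle_2 between -0.015 and 0.015 m)))) and ((angle between dispenser_5's own z axis and vertical below 0.1 rad and height (world z) of dispenser_5 below 0.013 m and ((contact force between dispenser_5 and mat_1 above 3 N and horizontal distance between dispenser_5 and mat_1 below 0.015 m and x of dispenser_5_spout in the frame of mat_1 above 0.03 m and y of dispenser_5_spout in the frame of mat_1 between -0.018 and 0.018 m) or (contact force between dispenser_5 and mat_2 above 3 N and horizontal distance between dispenser_5 and mat_2 below 0.015 m and x of dispenser_5_spout in the frame of mat_2 above 0.03 m and y of dispenser_5_spout in the frame of mat_2 between -0.018 and 0.018 m) or (contact force between dispenser_5 and mat_3 above 3 N and horizontal distance between dispenser_5 and mat_3 below 0.015 m and x of dispenser_5_spout in the frame of mat_3 above 0.03 m and y of dispenser_5_spout in the frame of mat_3 between -0.018 and 0.018 m))) or (angle between dispenser_5's own z axis and vertical between 1.4 and 1.74 rad and height (world z) of dispenser_5_spout above 0.104 m and height (world z) of dispenser_5 between 0.056 and 0.072 m and contact force between dispenser_5 and rack below 3 N and angle between the z axis of dispenser_5 and the x axis of rack, either way round below 0.2 rad and ((horizontal distance between dispenser_5 and cradle_1 between 0.012 and 0.068 m and y of dispenser_5 in the frame of cradle_1 between -0.015 and 0.015 m) or (horizontal distance between dispenser_5 and cradle_2 between 0.012 and 0.068 m and y of dispenser_5 in the frame of cradle_2 between -0.015 and 0.015 m)))) and linear speed of each of dispenser_1, dispenser_2, dispenser_3, dispenser_4, dispenser_5 below 0.02 m/s); the robot touches nothing.
It fails at once if a bystander is shoved more than 4 cm (distance of any of ramekin, scraper, nozzle, colour_jar, cutter, timer from where it was at the start of the episode above 0.04 m).
It fails at once if a dispenser is dropped or slammed onto the rack (over 40 N) (contact force between any of dispenser_1, dispenser_2, dispenser_3, dispenser_4, dispenser_5 and rack above 40 N).
Of dispenser_1, dispenser_2, dispenser_3, dispenser_4, dispenser_5 only 4 to 5 are there at a start; the rules pass over those that are not, and their reading is None.
At some moment in a run one of mat_1, mat_2, mat_3 may be knocked a few centimetres aside while the robot is not near it.
It also fails if it takes over 210 s, if anything falls off the work surface, if the arm or the gripper's body presses on something with over 40 N, if the wrist force passes 120 N, or if a joint passes its speed limit or range.

### The arm

A 6-joint arm with a two-finger parallel gripper is mounted at the origin on the work surface. World frame = base frame: x ahead of the robot, y to its left, z up, the work surface at z = 0. Lengths are in m, angles in rad, forces in N, time in s.
With the tool pointing down it reaches from about 0.325 to 0.775 m from the base axis. Payload 5.5 kg.
Tool frame: the origin (TCP) lies at the very end of the fingers, on their centre line; the grasp point (between the pads) lies r.tcp_to_grasp behind it (r.tcp_to_grasp is the distance from the TCP to the grasp point, in m); z points along the fingers, y is the line along which they close (so a half turn about z gives the same grasp; the last joint's range is limited). The gripper opens to 85 mm and grips with 20 to 120 N. Pads are 22 mm wide; open, the fingers measure 114 mm over their backs; the gripper's body (76 mm by 85 mm) begins 54 mm behind the grasp point. The pads swing forward as they close: fully open they stand 13 mm farther back than shut.
Start: joints at [-1.271, 0.091, 1.231, -0, 1.82, -0.057], TCP at [0.21, -0.562, 0.196] pointing down, gripper open.
Joint ranges: [-2.87, 2.87], [-0.86, 2.18], [0.17, 2.46], [-1.51, 4.65], [0.06, 2.69], [-2.65, 2.65]. Speed limits (rad/s): [2.57, 2.57, 3.01, 3.14, 3.14, 3.14].

### API

Orientations are given as a unit quaternion [x, y, z, w].
In Python, from station import r gives the robot as it stands. The module is installed in compiled form; this text tells all that it offers.
- The arm moves only by the tool play_rows, never from a script. Its argument "motion" is a list of rows, each a list of 3 entries, a list of its own where there are three numbers: the shift along the tool's x, y, z in units of 50 mm (1.0 is 50 mm), then the turn about the tool's z in units of 10 degrees (1.0 is 10 degrees), then the finger opening in mm, from 0 to 85.4. A call has 1 to 8 rows; each row is the pose to reach, as a shift and turn from the pose commanded when the call began, along the tool's axes at that moment; what a row does not reach only later rows make up. A row lasts 1/8 s, in which the tool goes at most 62.5 mm and 10.7 degrees, less where a joint would pass 70% of its speed; a pose out of reach is approached as far as the arm can. A call with a gripper value outside its range is refused whole. The fingers move at their own pace and stop on an object; the grip force is fixed at half the most. Time passes only in rows, so rows that repeat a pose let the fingers close. It gives the time, the measured TCP pose, the force, the opening and the grip force at its end, in the units of the state.
- r.get_state(): the state, without advancing time (a new reading comes with each control period).
- r.grab_frame(name): name is "scene" or "top" or "wrist"; returns the picture (480x640x3 uint8, red, green, blue); there is no depth.
- r.get_calibration(name): a dict with "camera_matrix" (3x3 intrinsics, pixels), "world_to_cam" (4x4, takes a point from world to camera coordinates). Camera axes: x right, y down, z forward; pixel columns grow to the right and rows downward; lengths in m; the calibration is good to about 2 mm. A picture is of the moment at which its call begins: read the wrist's pose just before it. get_calibration takes no time and is no camera call; for the wrist camera it gives the pose at the moment of the call.
- r.sign_off(): hands the job in; it is judged then, once.
The state is a dict: "clock": time; "joints": joint angles; "joint_vel": joint speeds; "joint_efforts": joint torques, N m; "eef_pos": TCP position; "tool_rot": TCP orientation; "ft_force": force on the tool from outside, world axes, zero at the start; "moment": the same for the moment, N m; "opening": finger opening in m; "grip_force": force on a finger pad.
Only numpy, scipy, OpenCV 4.12 (cv2) and the standard library are available. Lean on these libraries where they do the work, as an engineer would, in place of code of your own. Each camera call takes 0.05 s, during which the arm holds its last target. There are 200 camera calls.

## Working session

There is one attempt and no reset: what is moved stays moved. The work goes in short steps, Python scripts to look and compute and a tool call to move; the robot and the scene stay as the last step left them, time stands still between calls to the robot, and variables do not carry over. Pictures are saved under pics/ and viewed, at most 14 in all, crops included, and the job is handed in when it is done.

Besides the shell and the picture viewer there is one more tool, called after "Emit:" as name(argument=value, ...), one argument or row to a line, values as JSON. play_rows: Moves the arm, as the interface text tells. Its arguments: {"type":"object","properties":{"motion":{"type":"array","items":{"type":"array"}}},"required":["motion"]}

```bash
mkdir -p pics; ls
python3 - <<'E'
from station import r
import cv2
s=r.get_state();print(s, r.tcp_to_grasp)
for n in("scene","top"):
    cv2.imwrite(f"pics/{n}0.png",r.grab_frame(n)[:,:,::-1]);c=r.get_calibration(n);print(n,c)
E
```

```text
pics
{'clock': 0.0, 'joints': array([-1.27067712e+00,  9.18448861e-02,  1.23193982e+00,  4.94700279e-06,
        1.81980245e+00, -5.66924960e-02]), 'joint_vel': array([ 0.0009708 ,  0.00077572,  0.00093757, -0.00144453, -0.00068641,
       -0.0008065 ]), 'joint_efforts': array([-1.23893358e-03, -4.58726728e+01, -4.18032146e+01,  2.75712991e-04,
        1.16573973e-02, -8.54148368e-06]), 'eef_pos': array([ 0.20946728, -0.56185184,  0.19442886]), 'tool_rot': array([ 9.84127246e-01,  1.77461461e-01, -1.18698987e-04, -9.90162652e-04]), 'ft_force': array([ 0.28724642,  0.78801763, -0.48988498]), 'moment': array([ 0.00723797, -0.02245006, -0.01116506]), 'grip_force': 0.0, 'opening': 0.08533537068685731} 0.0187
scene {'camera_matrix': array([[506.20241994,   0.        , 314.44523031],
       [  0.        , 506.20241994, 240.99048892],
       [  0.        ,   0.        ,   1.        ]]), 'world_to_cam': array([[ 6.98978469e-01,  7.15141407e-01, -1.36628971e-03,
        -3.44730445e-01],
       [ 3.95319746e-01, -3.87975776e-01, -8.32584588e-01,
        -1.42815202e-01],
       [-5.95945801e-01,  5.81418579e-01, -5.53896234e-01,
         1.53380237e+00],
       [ 0.00000000e+00,  0.00000000e+00,  0.00000000e+00,
         1.00000000e+00]])}
top {'camera_matrix': array([[443.53699524,   0.        , 323.34349847],
       [  0.        , 443.53699524, 249.7697443 ],
       [  0.        ,   0.        ,   1.        ]]), 'world_to_cam': array([[-4.13465836e-03, -9.99991020e-01,  9.29785196e-04,
         2.49762491e-02],
       [-9.96017977e-01,  4.03542248e-03, -8.90612375e-02,
         5.13279736e-01],
       [ 8.90566856e-02, -1.29432056e-03, -9.96025718e-01,
         9.56847795e-01],
       [ 0.00000000e+00,  0.00000000e+00,  0.00000000e+00,
         1.00000000e+00]])}
```

View pics/top0.png

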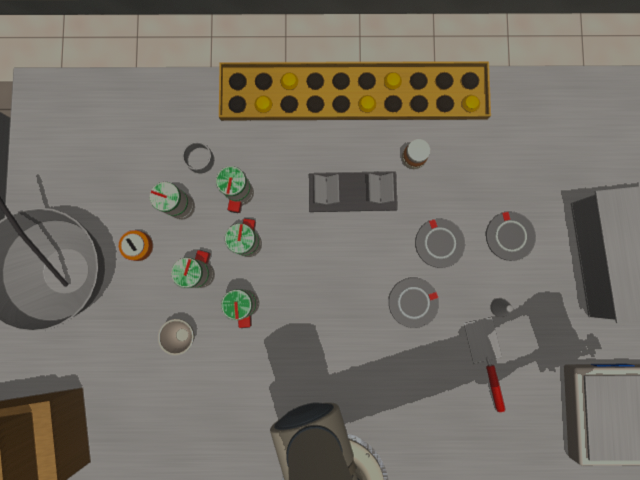

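View pics/scene0.png

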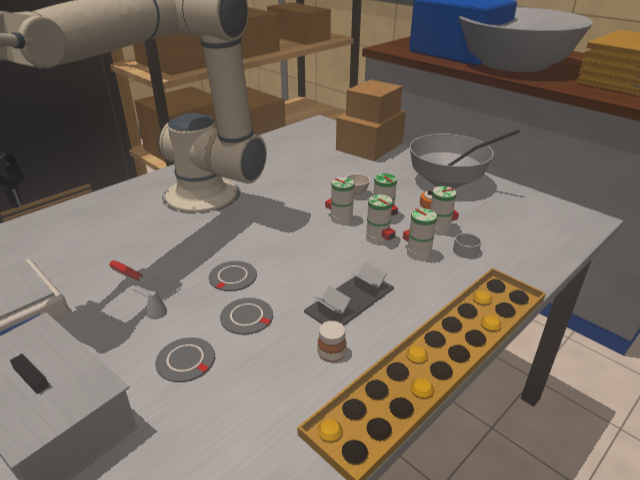

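Top view: five dispensers on the left (lids about (166,197), (231,181), (240,238), (187,272), (237,304)). The rack is at (353,192). The mats are at (440,243), (511,236) and (413,302), with red marks at (433,224), (506,216) and (433,296). The scene view confirms this layout and shows all five upright. Next I'll enlarge.

Run:
```python
import cv2
a=cv2.imread("pics/top0.png");b=cv2.imread("pics/scene0.png")
def crop(im,x,y,w,h,k,n):cv2.imwrite(n,cv2.resize(im[y:y+h,x:x+w],None,fx=k,fy=k,interpolation=cv2.INTER_CUBIC))
crop(a,140,150,130,190,3,"pics/c1.png")
crop(a,300,140,245,190,3,"pics/c2.png")
crop(b,315,165,160,105,5,"pics/c3.png")
```

```text
(no output)
```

View pics/c1.png

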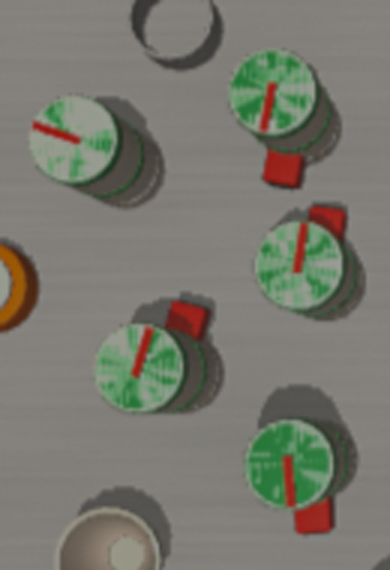

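View pics/c2.png

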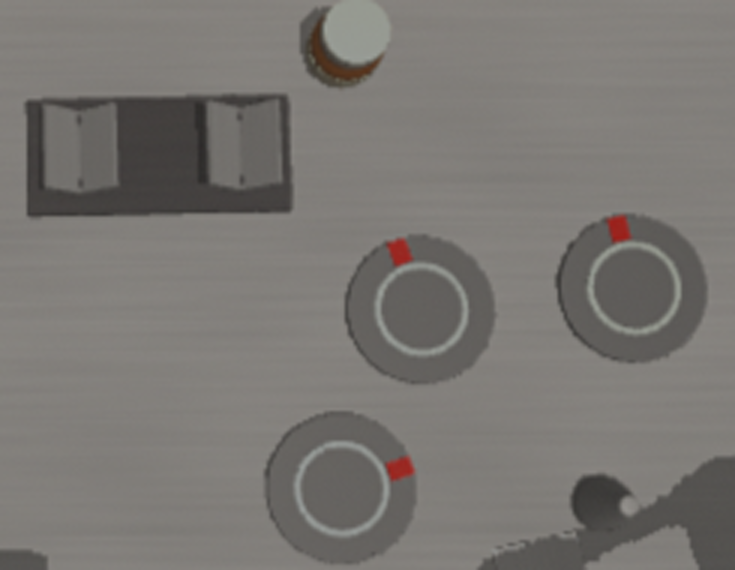

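View pics/c3.png

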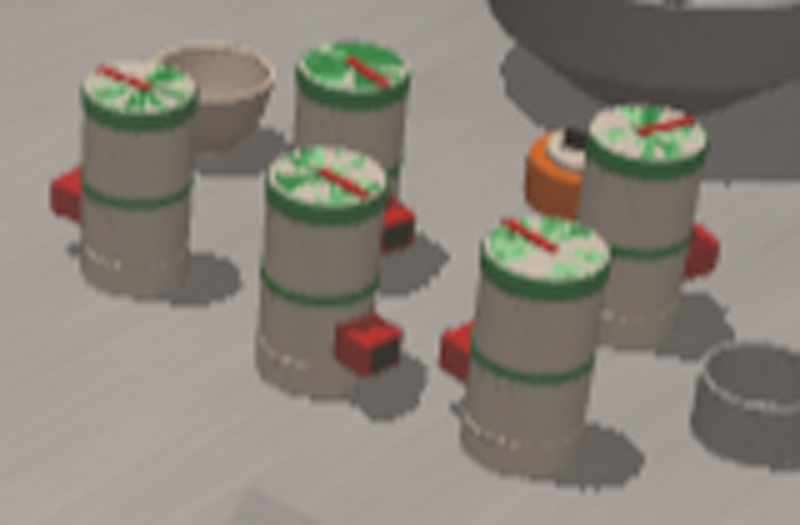

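Crop 1 (×3, origin (140,150)): lid centres are A(273,92), B(73,140), C(299,265), D(140,367) and E(289,463). Their stripes end at (265,130), (33,126), (304,224), (150,328) and (292,507). Crop 2 (×3, origin (300,140)): mats are at (421,309), (634,288) and (342,489), with the rack corners near (26,100), (289,95), (291,210) and (28,215). Crop 3 gives the matching lids in the scene view.

```bash
cat > h.py <<'E'
import numpy as np
from station import r
C={n:r.get_calibration(n) for n in("top","scene")}
def ray(n,px,c=None):
    c=c or C[n];W=c["world_to_cam"];R=W[:3,:3];o=-R.T@W[:3,3]
    d=R.T@np.linalg.inv(c["camera_matrix"])@np.array([*px,1.]);return o,d/np.linalg.norm(d)
def onz(n,px,z,c=None):
    o,d=ray(n,px,c);return (o+d*(z-o[2])/d[2])
def tri(*rs):
    A=sum(np.eye(3)-np.outer(d,d) for o,d in rs);b=sum((np.eye(3)-np.outer(d,d))@o for o,d in rs)
    p=np.linalg.solve(A,b);return p,max(np.linalg.norm((np.eye(3)-np.outer(d,d))@(p-o)) for o,d in rs)
E
python3 - <<'E'
from h import *
np.set_printoptions(precision=4,suppress=True)
c1=lambda x,y:(140+x/3-.33,150+y/3-.33); c2=lambda x,y:(300+x/3-.33,140+y/3-.33); c3=lambda x,y:(315+x/5-.4,165+y/5-.4)
D=dict(A=((273,92),(265,130),(545,248)),B=((73,140),(33,126),(648,135)),C=((299,265),(304,224),(327,178)),D=((140,367),(150,328),(354,68)),E=((289,463),(292,507),(140,88)))
for k,(a,s,b) in D.items():
    p,e=tri(ray("top",c1(*a)),ray("scene",c3(*b)))
    q=onz("top",c1(*a),.115);t=onz("top",c1(*s),.115);print(k,p,e,"z.115:",q[:2],"spout yaw",np.degrees(np.arctan2(*(t-q)[1::-1])))
M=dict(M1=((421,309),(400,250),(247,315.5)),M2=((634,288),(619,228),(185.5,358)),M3=((342,489),(401,468),(233,274.5)))
for k,(a,s,b) in M.items():
    p,e=tri(ray("top",c2(*a)),ray("scene",b))
    q=onz("top",c2(*a),.006);t=onz("top",c2(*s),.006);print(k,p,e,"z.006:",q[:2],"mark yaw",np.degrees(np.arctan2(*(t-q)[1::-1])),np.linalg.norm(t-q))
print("rack",[onz("top",c2(*p),.008)[:2] for p in((26,100),(289,95),(291,210),(28,215))])
print("V rims L",[onz("top",c2(*p),.046)[:2] for p in((42,102),(118,102),(118,187),(42,187))])
print("V rims R",[onz("top",c2(*p),.046)[:2] for p in((207,98),(281,98),(281,183),(207,188))])
print("ramekin",onz("top",(176,335),.05),"timer",onz("top",(134,244),.044),"cutter",onz("top",(199,156),.035),"jar",onz("top",(418,150),.06))
E
```

```text
A [0.6483 0.2112 0.1143] 0.0009829845376849958 z.115: [0.6473 0.2104] spout yaw 169.11020709615912
B [0.6163 0.3464 0.1123] 0.0010660080440504688 z.115: [0.6149 0.3447] spout yaw 70.41424172480134
C [0.5303 0.1922 0.1131] 0.0007989582823818359 z.115: [0.5295 0.1913] spout yaw -6.1907793776623325
D [0.4625 0.2971 0.1132] 0.0008876649780922076 z.115: [0.4618 0.2959] spout yaw -13.132939591861948
E [0.3985 0.1969 0.1139] 0.0005495792419725178 z.115: [0.3981 0.1962] spout yaw -175.3115900683474
M1 [ 0.5312 -0.2397  0.0021] 0.001421029347327144 z.006: [ 0.5299 -0.2398] mark yaw 18.060989233167223 0.047063628039532165
M2 [ 0.546  -0.4001  0.0041] 0.0012183107479950867 z.006: [ 0.5451 -0.4003] mark yaw 11.661595250796728 0.04658165493628162
M3 [ 0.397  -0.1765  0.0046] 0.0016664677048203412 z.006: [ 0.396  -0.1775] mark yaw -70.88385613804861 0.04672850272294064
rack [array([0.6904, 0.0563]), array([ 0.6935, -0.1435]), array([ 0.6051, -0.1433]), array([0.602 , 0.0549])]
V rims L [array([0.6787, 0.0434]), array([ 0.6785, -0.0121]), array([ 0.6156, -0.0116]), array([0.6158, 0.0435])]
V rims R [array([ 0.6812, -0.0771]), array([ 0.681 , -0.1312]), array([ 0.6181, -0.13  ]), array([ 0.6146, -0.0762])]
ramekin [0.3316 0.3346 0.05  ] timer [0.5257 0.4324 0.044 ] cutter [0.7227 0.2984 0.035 ] jar [ 0.7265 -0.1833  0.06  ]
```

```bash
cat >> h.py <<'E'
from scipy.spatial.transform import Rotation as Ro
np.set_printoptions(precision=3,suppress=True)
def yaw():
    x=Ro.from_quat(r.get_state()["tool_rot"]).as_matrix()[:,0];return np.degrees(np.arctan2(x[1],x[0]))
def plan(*tg):
    "targets (x,y,z_tcp,yaw): print shift (50 mm units) and turn (10 deg) from now"
    s=r.get_state();R=Ro.from_quat(s["tool_rot"]).as_matrix();y0=yaw()
    print("t",round(s["clock"],2),"tcp",s["eef_pos"],"yaw",round(y0,1),"q6",round(np.degrees(s["joints"][5])),"F",s["ft_force"],"open",round(s["opening"]*1e3,1))
    for x,y,z,a in tg: print(np.round(R.T@(np.array([x,y,z])-s["eef_pos"])/.05,2), round(-(a-y0)/10,2))
E
python3 -c "
from h import *
plan((.530,.1917,.21,-6),(.530,.1917,.071,-6))"
```

```text
t 0.1 tcp [ 0.209 -0.562  0.195] yaw 20.4 q6 -3 F [ 0.039  0.309 -0.503] open 85.5
[ 11.27 -11.88  -0.29] 2.64
[ 11.27 -11.88   2.49] 2.64
```

Emit:
play_rows(
  motion=[
    [[1.0, -1.0, -0.3], 0.2, 85],
    [[2.0, -2.0, -0.3], 0.6, 85],
    [[3.0, -3.0, -0.3], 1.0, 85],
    [[4.0, -4.0, -0.3], 1.4, 85],
    [[5.0, -5.0, -0.3], 1.8, 85],
    [[6.0, -6.0, -0.3], 2.2, 85],
    [[6.9, -7.1, -0.3], 2.6, 85],
    [[7.8, -8.2, -0.3], 2.64, 85],
  ],
)

```text
clock: 1.1
eef_pos: [0.409, -0.1034, 0.2102]
tool_rot: [0.999, -0.053, -0.0, 0.0]
ft_force: [1.8, -0.7, 0.4]
opening: 0.0853
grip_force: 0.0
```

```bash
python3 -c "
from h import *
plan((.530,.1917,.21,-6),(.530,.1917,.071,-6))"
```

```text
t 1.1 tcp [ 0.409 -0.103  0.21 ] yaw -6.0 q6 77 F [ 1.775 -0.665  0.416] open 85.3
[ 1.79 -6.12  0.  ] -0.0
[ 1.79 -6.12  2.78] -0.0
```

Emit:
play_rows(
  motion=[
    [[0, 0, 0], 0, 85],
    [[0, 0, 0], 0, 85],
    [[0, 0, 0], 0, 85],
  ],
)

```text
clock: 1.48
eef_pos: [0.4083, -0.1068, 0.2104]
tool_rot: [0.999, -0.053, -0.0, 0.0]
ft_force: [0.2, -0.5, 0.7]
opening: 0.0852
grip_force: 0.0
```

```bash
python3 -c "
from h import *
plan((.530,.1917,.21,-6),(.530,.1917,.071,-6))"
```

```text
t 1.48 tcp [ 0.408 -0.107  0.21 ] yaw -6.1 q6 77 F [ 0.242 -0.525  0.747] open 85.2
[ 1.78 -6.19  0.01] -0.01
[ 1.79 -6.2   2.79] -0.01
```

Emit:
play_rows(
  motion=[
    [[0.3, -1.0, 0], 0, 85],
    [[0.6, -2.1, 0], 0, 85],
    [[0.9, -3.2, 0], 0, 85],
    [[1.2, -4.3, 0], 0, 85],
    [[1.5, -5.3, 0], 0, 85],
    [[1.79, -6.2, 0], 0, 85],
    [[1.79, -6.2, 0], 0, 85],
    [[1.79, -6.2, 0], 0, 85],
  ],
)

```text
clock: 2.48
eef_pos: [0.5303, 0.1919, 0.2103]
tool_rot: [0.999, -0.053, -0.0, 0.0]
ft_force: [-0.1, -0.5, -0.3]
opening: 0.0848
grip_force: 0.0
```

Run:
```python
from h import *
import cv2
plan((.530,.1917,.071,-6))
c=r.get_calibration("wrist");f=r.grab_frame("wrist");cv2.imwrite("pics/w1.png",f[:,:,::-1])
for p in((.53,.1917,.115),(.648,.211,.115),(.4625,.297,.115)):
    q=c["camera_matrix"]@(c["world_to_cam"]@[*p,1])[:3];print(q[:2]/q[2])
```

```text
t 2.48 tcp [0.53  0.192 0.21 ] yaw -6.1 q6 113 F [-0.123 -0.471 -0.289] open 84.8
[-0.    0.    2.79] -0.01
[323.345 225.014]
[274.85   54.239]
[201.145 319.744]
```

View pics/w1.png

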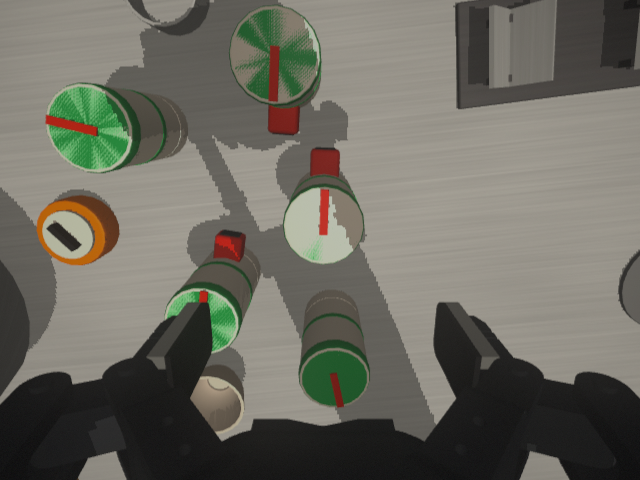

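The wrist view puts lid C at (323,225), A at (275,55) and D at (203,320), all within 2 px of the predictions. Descending on C.

Emit:
play_rows(
  motion=[
    [[0, 0, 0.9], 0, 85],
    [[0, 0, 1.8], 0, 85],
    [[0, 0, 2.5], 0, 85],
    [[0, 0, 2.78], 0, 85],
    [[0, 0, 2.78], 0, 50],
    [[0, 0, 2.78], 0, 50],
    [[0, 0, 2.78], 0, 50],
    [[0, 0, 2.78], 0, 50],
  ],
)

```text
clock: 3.52
eef_pos: [0.5322, 0.194, 0.0762]
tool_rot: [0.999, -0.052, 0.003, -0.001]
ft_force: [-0.1, -1.3, 8.0]
opening: 0.0502
grip_force: 4.1
```

Emit:
play_rows(
  motion=[
    [[0, 0, 0], 0, 50],
    [[0, 0, -0.4], 0, 50],
    [[0, 0, -1.2], 0, 50],
    [[0, 0, -2.0], 0, 50],
    [[0, 0, -2.8], 0, 50],
    [[0, 0, -2.8], 0, 50],
    [[0, 0, -2.8], 0, 50],
    [[0, 0, -2.8], 0, 50],
  ],
)

```text
clock: 4.53
eef_pos: [0.5295, 0.1935, 0.2103]
tool_rot: [0.999, -0.052, -0.001, 0.0]
ft_force: [0.1, 0.7, 0.1]
opening: 0.0498
grip_force: 0.0
```

Run:
```python
from h import *
plan((.530,-.24,.21,18))
```

```text
t 4.53 tcp [0.529 0.194 0.21 ] yaw -6.0 q6 113 F [0.131 0.668 0.132] open 49.8
[0.91 8.62 0.01] -2.4
```

Run:
```python
from h import *
import cv2
cv2.imwrite("pics/w2.png",np.hstack([cv2.resize(r.grab_frame(n)[:,:,::-1],None,fx=.6,fy=.6) if n=="wrist" else r.grab_frame(n)[60:348,250:600,::-1] for n in("wrist","scene")]))
```

```text
(no output)
```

View pics/w2.png

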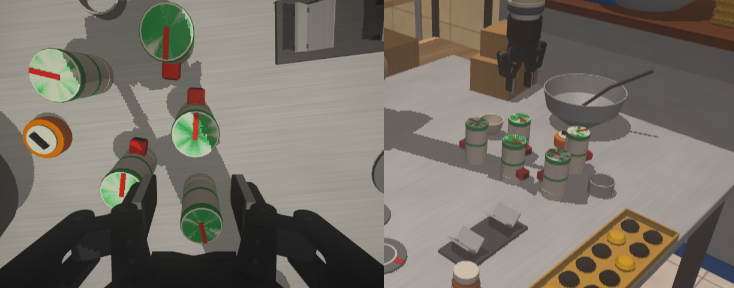

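The dispensers haven't moved: C is still upright and wasn't lifted, and the grip read only 4 N with a 50 mm command. I'll retry with the fingers commanded fully shut so the full grip force applies.

Emit:
play_rows(
  motion=[
    [[0, 0, 0], 0, 85],
    [[0, 0, 0], 0, 85],
    [[0, 0, 0.9], 0, 85],
    [[0, 0, 1.8], 0, 85],
    [[0, 0, 2.5], 0, 85],
    [[0, 0, 2.78], 0, 85],
    [[0, 0, 2.78], 0, 85],
    [[0, 0, 2.78], 0, 85],
  ],
)

```text
clock: 5.62
eef_pos: [0.531, 0.194, 0.0747]
tool_rot: [0.999, -0.052, 0.001, -0.001]
ft_force: [0.0, -0.1, 0.1]
opening: 0.0853
grip_force: 0.0
```

Emit:
play_rows(
  motion=[
    [[0, 0, 0], 0, 65],
    [[0, 0, 0], 0, 65],
    [[0, 0, 0], 0, 65],
    [[0, 0, 0], 0, 65],
  ],
)

```text
clock: 6.12
eef_pos: [0.53, 0.1936, 0.0727]
tool_rot: [0.999, -0.052, 0.0, 0.0]
ft_force: [0.4, 1.0, -0.2]
opening: 0.0647
grip_force: 0.0
```

Emit:
play_rows(
  motion=[
    [[0, 0, 0], 0, 0],
    [[0, 0, 0], 0, 0],
    [[0, 0, 0], 0, 0],
    [[0, 0, 0], 0, 0],
  ],
)

```text
clock: 6.62
eef_pos: [0.5382, 0.1942, 0.0883]
tool_rot: [0.999, -0.053, 0.013, -0.003]
ft_force: [-1.1, -9.6, 46.7]
opening: 0.0007
grip_force: 30.9
```

Run:
```python
from h import *
plan((.530,-.24,.21,18))
```

```text
t 6.62 tcp [0.538 0.194 0.088] yaw -6.0 q6 113 F [-1.14  -9.616 46.743] open 0.7
[ 0.81  8.63 -2.47] -2.4
```

Emit:
play_rows(
  motion=[
    [[0, 0, -0.5], 0, 0],
    [[0, 0, -1.2], 0, 0],
    [[0, 0, -2.0], 0, 0],
    [[0, 0, -2.8], 0, 0],
    [[0, 0, -2.8], 0, 0],
    [[0, 0, -2.8], 0, 0],
  ],
)

```text
clock: 7.38
eef_pos: [0.5298, 0.1937, 0.2117]
tool_rot: [0.999, -0.052, -0.0, 0.0]
ft_force: [-0.8, 0.4, -0.0]
opening: -0.0003
grip_force: 0.0
```

Run:
```python
from h import *
import cv2
plan((.530,.1917,.21,-6))
cv2.imwrite("pics/w3.png",np.hstack([cv2.resize(r.grab_frame("wrist")[:,:,::-1],None,fx=.6,fy=.6),r.grab_frame("scene")[60:348,250:600,::-1]]))
```

```text
t 7.38 tcp [0.53  0.194 0.212] yaw -6.0 q6 113 F [-0.768  0.355 -0.004] open -0.3
[0.01 0.04 0.03] 0.0
```

View pics/w3.png

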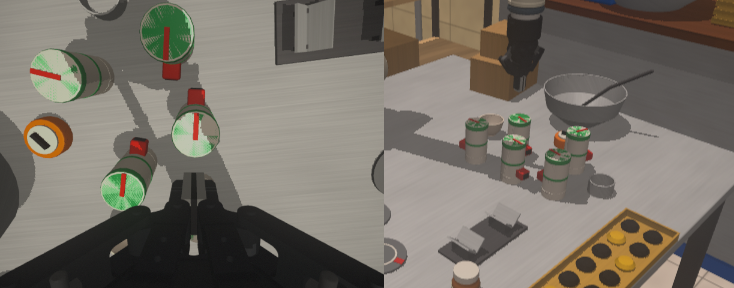

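Run:
```python
from h import *
def pj(n,p):
    c=r.get_calibration(n);q=c["camera_matrix"]@(c["world_to_cam"]@[*p,1])[:3];return q[:2]/q[2]
p=r.get_state()["eef_pos"]
for n in("wrist","scene","top"): print(n,pj(n,p),pj(n,p+[0,0,.0187]),pj(n,[.53,.1917,.115]))
```

```text
wrist [323.393 273.74 ] [323.526 289.539] [325.339 223.148]
scene [382.572 164.296] [383.148 157.09 ] [379.5  199.63]
top [228.079 231.904] [225.8   230.522] [239.147 237.76 ]
```

Run:
```python
from h import *
import cv2
a=r.grab_frame("scene")[80:210,320:450,::-1];b=r.grab_frame("wrist")[200:400,250:400,::-1]
cv2.imwrite("pics/w4.png",np.clip(1.6*np.hstack([cv2.resize(a,(400,400),interpolation=2),cv2.resize(b,(300,400),interpolation=2)]),0,255).astype(np.uint8))
```

```text
(no output)
```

View pics/w4.png

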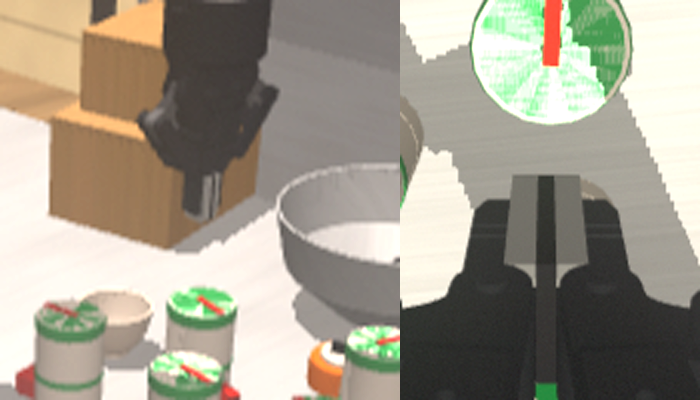

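Run:
```python
from h import *
c=r.get_calibration("wrist");p=r.get_state()["eef_pos"];print(p)
for w,s in(((322.5,287),(385,151)),((322.5,287),(387,150)),((322.5,295),(385,151))): print(tri(ray("wrist",w,c),ray("scene",s)))
q,_=ray("wrist",(320,240),c);print("cam",q, Ro.from_quat(r.get_state()["tool_rot"]).as_matrix().T@(q-p))
```

```text
[0.529 0.194 0.211]
(array([0.537, 0.192, 0.247]), np.float64(0.0018969635586717486))
(array([0.54 , 0.193, 0.251]), np.float64(0.00034014566816978304))
(array([0.534, 0.193, 0.246]), np.float64(0.0005118047624071115))
cam [0.603 0.187 0.389] [ 0.073 -0.    -0.178]
```

The pads triangulate about 37 mm above the stated TCP. That explains why the closing fingers pressed on the lid top. I'll open and go 20 mm deeper (TCP 0.05), which clears the gripper body either way.

Emit:
play_rows(
  motion=[
    [[0, 0, 0], 0, 85],
    [[0, 0, 0], 0, 85],
    [[0, 0, 0], 0, 85],
    [[0, 0, 0], 0, 85],
    [[0, 0, 0.9], 0, 85],
    [[0, 0, 1.8], 0, 85],
    [[0, 0, 2.5], 0, 85],
    [[0, 0, 2.8], 0, 85],
  ],
)

```text
clock: 8.57
eef_pos: [0.5287, 0.1933, 0.07]
tool_rot: [0.999, -0.052, -0.002, 0.001]
ft_force: [-0.9, -0.2, 1.0]
opening: 0.0851
grip_force: 0.0
```

Emit:
play_rows(
  motion=[
    [[0, 0, 0.2], 0, 85],
    [[0, 0, 0.4], 0, 85],
    [[0, 0, 0.4], 0, 70],
    [[0, 0, 0.4], 0, 70],
    [[0, 0, 0.4], 0, 60],
    [[0, 0, 0.4], 0, 55],
    [[0, 0, 0.4], 0, 50],
    [[0, 0, 0.4], 0, 50],
  ],
)

```text
clock: 9.57
eef_pos: [0.5307, 0.1933, 0.0541]
tool_rot: [0.999, -0.052, 0.001, 0.0]
ft_force: [-0.1, -2.2, 5.6]
opening: 0.0581
grip_force: 64.9
```

Firmly gripped (58 mm, 65 N). Lifting to weigh.

Emit:
play_rows(
  motion=[
    [[0, 0, -0.3], 0, 0],
    [[0, 0, -1.1], 0, 0],
    [[0, 0, -2.0], 0, 0],
    [[0, 0, -2.9], 0, 0],
    [[0, 0, -2.9], 0, 0],
    [[0, 0, -2.9], 0, 0],
    [[0, 0, -2.9], 0, 0],
  ],
)

```text
clock: 10.45
eef_pos: [0.5289, 0.1934, 0.1945]
tool_rot: [0.999, -0.052, -0.002, 0.001]
ft_force: [0.6, 0.7, -4.1]
opening: 0.0579
grip_force: 66.0
```

Run:
```python
from h import *
for i in range(3): r.grab_frame("top"); print(r.get_state()["ft_force"],r.get_state()["moment"])
plan((.530,-.24,.20,18),(.545,-.40,.20,12))
```

```text
[-0.063  0.976 -4.005] [ 0.001  0.035 -0.017]
[ 0.986  0.074 -3.951] [-0.009 -0.011 -0.027]
[ 0.192  0.115 -3.552] [-0.009  0.022 -0.007]
t 10.6 tcp [0.529 0.194 0.196] yaw -6.0 q6 113 F [ 0.192  0.115 -3.552] open 58.2
[ 0.91  8.62 -0.08] -2.4
[ 1.54 11.77 -0.08] -1.8
```

C is full (about 4 N). Taking it to mat 2.

Emit:
play_rows(
  motion=[
    [[0.1, 0.9, 0], -0.2, 0],
    [[0.2, 1.9, 0], -0.5, 0],
    [[0.4, 2.9, 0], -0.8, 0],
    [[0.5, 3.9, 0], -1.1, 0],
    [[0.6, 4.9, 0], -1.4, 0],
    [[0.8, 5.9, 0], -1.6, 0],
    [[0.9, 6.8, 0], -1.8, 0],
    [[0.9, 7.0, 0], -1.8, 0],
  ],
)

```text
clock: 11.6
eef_pos: [0.5377, -0.1619, 0.1965]
tool_rot: [0.995, 0.103, -0.001, -0.0]
ft_force: [-0.2, 0.5, -4.1]
opening: 0.0583
grip_force: 66.7
```

```bash
cat >> h.py <<'E'
import cv2
def reds(f=None):
    "red blobs in the top view's right half -> world at z=.006"
    f=r.grab_frame("top") if f is None else f
    h=cv2.cvtColor(f,cv2.COLOR_RGB2HSV);m=(((h[...,0]<8)|(h[...,0]>172))&(h[...,1]>130)&(h[...,2]>70)).astype(np.uint8)
    n,_,st,ce=cv2.connectedComponentsWithStats(m)
    for s,c in zip(st[1:],ce[1:]):
        if s[4]>15 and 340<c[0]<560 and 190<c[1]<340: print("red",c,onz("top",c,.006)[:2],s[4])
    g=cv2.medianBlur(cv2.cvtColor(f,cv2.COLOR_RGB2GRAY),3)
    k=cv2.HoughCircles(g[190:340,350:560],cv2.HOUGH_GRADIENT,1,40,param1=80,param2=18,minRadius=22,maxRadius=28)
    for c in ([] if k is None else k[0]): print("mat",c+[350,190,0],onz("top",c[:2]+[350,190],.006)[:2])
E
python3 - <<'E'
from h import *
reds(cv2.imread("pics/top0.png")[:,:,::-1].copy());print();reds();plan((.545,-.4003,.20,11.7))
E
```

```text
red [505.882 215.784] [ 0.59  -0.391] 51
red [432.702 223.596] [ 0.573 -0.224] 47
red [432.796 295.735] [ 0.411 -0.22 ] 49
mat [439.5 243.5  25. ] [ 0.528 -0.239]
mat [510.5 236.5  24.3] [ 0.543 -0.399]
mat [413.5 303.5  25. ] [ 0.394 -0.177]

red [417.865 206.635] [ 0.612 -0.192] 104
red [432.796 295.735] [ 0.411 -0.22 ] 49
t 11.65 tcp [ 0.538 -0.162  0.197] yaw 11.8 q6 58 F [-0.309 -0.887 -4.538] open 58.2
[-0.84  4.7  -0.07] 0.01
```

Emit:
play_rows(
  motion=[
    [[-0.3, 0.9, 0], 0, 0],
    [[-0.7, 1.8, 0], 0, 0],
    [[-1.1, 2.8, 0], 0, 0],
    [[-1.5, 3.8, 0], 0, 0],
    [[-1.84, 4.7, 0], 0, 0],
    [[-1.84, 4.7, 0], 0, 0],
    [[-1.84, 4.7, 0], 0, 0],
  ],
)

```text
clock: 12.52
eef_pos: [0.498, -0.4069, 0.1971]
tool_rot: [0.994, 0.105, -0.0, -0.001]
ft_force: [-0.1, -0.1, -4.9]
opening: 0.0581
grip_force: 67.9
```

Run:
```python
from h import *
plan((.545,-.4003,.20,11.7))
c=r.get_calibration("wrist");f=r.grab_frame("wrist");cv2.imwrite("pics/w5.png",cv2.resize(np.hstack([f,r.grab_frame("top")])[:,:,::-1],None,fx=.6,fy=.6))
for p in((.5451,-.4003,.006),(.59,-.391,.006)):
    q=c["camera_matrix"]@(c["world_to_cam"]@[*p,1])[:3];print(q[:2]/q[2])
np.save("w5c.npy",c,allow_pickle=True)
```

```text
t 12.53 tcp [ 0.498 -0.407  0.197] yaw 12.1 q6 36 F [-0.053 -0.121 -4.862] open 58.1
[ 0.95  0.07 -0.06] 0.04
[327.152 150.007]
[327.664  98.406]
```

View pics/w5.png

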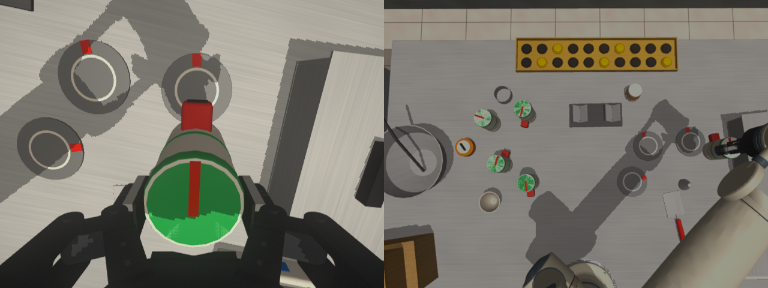

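Wrist view: mat 2's mark is at about (327,100) and its ring at (327,148), matching the prediction, so the mat hasn't moved. Lowering onto it.

Emit:
play_rows(
  motion=[
    [[0.5, 0.05, 0], 0, 0],
    [[0.95, 0.07, 0.1], 0, 0],
    [[0.95, 0.07, 0.8], 0, 0],
    [[0.95, 0.07, 1.6], 0, 0],
    [[0.95, 0.07, 2.2], 0, 0],
    [[0.95, 0.07, 2.5], 0, 0],
    [[0.95, 0.07, 2.6], 0, 0],
    [[0.95, 0.07, 2.66], 0, 0],
  ],
)

```text
clock: 13.62
eef_pos: [0.5454, -0.4018, 0.0662]
tool_rot: [0.994, 0.105, 0.001, 0.001]
ft_force: [-0.2, -1.0, -4.2]
opening: 0.0582
grip_force: 68.0
```

Emit:
play_rows(
  motion=[
    [[0, 0, 0.03], 0, 0],
    [[0, 0, 0.06], 0, 0],
  ],
)

```text
clock: 13.88
eef_pos: [0.545, -0.4021, 0.0627]
tool_rot: [0.994, 0.105, 0.001, 0.001]
ft_force: [1.1, -0.8, -3.9]
opening: 0.058
grip_force: 68.0
```

Emit:
play_rows(
  motion=[
    [[0, 0, 0.03], 0, 0],
    [[0, 0, 0.05], 0, 0],
    [[0, 0, 0.05], 0, 0],
  ],
)

```text
clock: 14.25
eef_pos: [0.5449, -0.4019, 0.0602]
tool_rot: [0.994, 0.105, 0.001, 0.0]
ft_force: [-1.3, 0.6, 1.5]
opening: 0.0585
grip_force: 68.6
```

Emit:
play_rows(
  motion=[
    [[0, 0, 0], 0, 60],
    [[0, 0, 0], 0, 66],
    [[0, 0, 0], 0, 75],
    [[0, 0, 0], 0, 85],
    [[0, 0, 0], 0, 85],
    [[0, 0, -1.0], 0, 85],
    [[0, 0, -2.0], 0, 85],
    [[0, 0, -3.0], 0, 85],
  ],
)

```text
clock: 15.25
eef_pos: [0.5445, -0.4015, 0.2107]
tool_rot: [0.994, 0.105, 0.0, 0.0]
ft_force: [0.6, 0.6, 0.1]
opening: 0.0848
grip_force: 0.0
```

Run:
```python
from h import *
plan((.4625,.2965,.21,-13.1),(.4625,.2965,.051,-13.1),(.50,-.1,.21,-13))
```

```text
t 15.25 tcp [ 0.544 -0.402  0.211] yaw 12.0 q6 39 F [0.58  0.596 0.101] open 84.8
[  1.31 -14.     0.01] 2.51
[  1.31 -14.     3.19] 2.51
[ 0.39 -6.08  0.01] 2.5
```

C is placed on mat 2. On to D.

Emit:
play_rows(
  motion=[
    [[0.0, -0.8, 0], 0.4, 85],
    [[0.1, -1.8, 0], 0.8, 85],
    [[0.2, -2.9, 0], 1.2, 85],
    [[0.3, -4.0, 0], 1.6, 85],
    [[0.4, -5.1, 0], 2.0, 85],
    [[0.5, -6.2, 0], 2.3, 85],
    [[0.6, -7.3, 0], 2.5, 85],
    [[0.7, -8.2, 0], 2.5, 85],
  ],
)

```text
clock: 16.25
eef_pos: [0.4928, 0.0086, 0.2095]
tool_rot: [0.994, -0.113, 0.0, -0.0]
ft_force: [1.7, -0.2, -0.0]
opening: 0.085
grip_force: 0.0
```

Run:
```python
from h import *
plan((.4625,.2965,.21,-13.1),(.4625,.2965,.051,-13.1));reds()
```

```text
t 16.25 tcp [0.493 0.009 0.209] yaw -12.9 q6 100 F [ 1.703 -0.158 -0.016] open 85.0
[-1.88 -5.48 -0.01] 0.02
[-1.88 -5.47  3.17] 0.02
red [515.833 215.284] [ 0.592 -0.413] 102
red [505.189 216.   ] [ 0.59  -0.389] 37
red [535.381 223.19 ] [ 0.573 -0.457] 42
red [432.702 223.596] [ 0.573 -0.224] 47
red [432.796 295.735] [ 0.411 -0.22 ] 49
mat [439.5 242.5  24.9] [ 0.53  -0.239]
mat [510.5 232.5  27.4] [ 0.552 -0.4  ]
mat [414.5 302.5  23.8] [ 0.396 -0.179]
```

Emit:
play_rows(
  motion=[
    [[-0.4, -1.0, 0], 0, 85],
    [[-0.8, -2.1, 0], 0, 85],
    [[-1.2, -3.2, 0], 0, 85],
    [[-1.5, -4.3, 0], 0, 85],
    [[-1.8, -5.2, 0], 0, 85],
    [[-1.85, -5.4, 0.4], 0, 85],
    [[-1.85, -5.4, 1.0], 0, 85],
    [[-1.85, -5.4, 1.0], 0, 85],
  ],
)

```text
clock: 17.3
eef_pos: [0.4625, 0.289, 0.1554]
tool_rot: [0.994, -0.113, -0.003, 0.002]
ft_force: [-0.4, -1.2, -0.3]
opening: 0.085
grip_force: 0.0
```

Run:
```python
from h import *
plan((.4625,.2965,.051,-13.1))
```

```text
t 17.3 tcp [0.462 0.289 0.155] yaw -13.0 q6 131 F [-0.358 -1.167 -0.27 ] open 85.0
[-0.02 -0.16  2.09] 0.01
```

Emit:
play_rows(
  motion=[
    [[0, -0.16, 0.5], 0, 85],
    [[0, -0.16, 1.3], 0, 85],
    [[0, -0.16, 1.9], 0, 85],
    [[0, -0.16, 2.06], 0, 70],
    [[0, -0.16, 2.06], 0, 65],
    [[0, -0.16, 2.06], 0, 58],
    [[0, -0.16, 2.06], 0, 52],
    [[0, -0.16, 2.06], 0, 50],
  ],
)

```text
clock: 18.3
eef_pos: [0.4666, 0.2985, 0.0585]
tool_rot: [0.994, -0.113, 0.002, -0.001]
ft_force: [0.3, -1.9, 6.8]
opening: 0.0585
grip_force: 63.4
```

Emit:
play_rows(
  motion=[
    [[0, 0, 0], 0, 30],
    [[0, 0, -0.3], 0, 0],
    [[0, 0, -1.1], 0, 0],
    [[0, 0, -2.0], 0, 0],
    [[0, 0, -2.9], 0, 0],
    [[0, 0, -2.9], 0, 0],
    [[0, 0, -2.9], 0, 0],
    [[0, 0, -2.9], 0, 0],
  ],
)

```text
clock: 19.3
eef_pos: [0.4648, 0.298, 0.1991]
tool_rot: [0.994, -0.113, -0.001, 0.001]
ft_force: [-0.5, 0.4, -1.3]
opening: 0.0581
grip_force: 64.5
```

Run:
```python
from h import *
plan((.530,-.2397,.20,18),(.575,.016,.2,.9),(.72,.016,.2,.9))
```

```text
t 19.3 tcp [0.465 0.298 0.199] yaw -13.0 q6 132 F [-0.534  0.438 -1.326] open 58.1
[ 3.68 10.19 -0.  ] -3.1
[ 3.41  5.   -0.01] -1.39
[ 6.24  4.35 -0.02] -1.39
```

D is empty (about 1.3 N), so it goes to the right-hand cradle. I'll hook its base on the outer end of the V and tip it. First I'll check clearance to the tray.

Run:
```python
from h import *
print(onz("top",(353,119),0.02),onz("top",(380,119),0.0));plan((.728,-.1022,.195,.9),(.728,-.1022,.0685,.9))
```

```text
[ 0.812 -0.046  0.02 ] [ 0.82 -0.11  0.  ]
t 19.3 tcp [0.465 0.298 0.199] yaw -13.0 q6 132 F [-0.534  0.438 -1.326] open 58.1
[6.92 6.62 0.08] -1.39
[6.93 6.62 2.61] -1.39
```

Emit:
play_rows(
  motion=[
    [[0.6, 0.6, 0], -0.2, 0],
    [[1.4, 1.3, 0], -0.5, 0],
    [[2.2, 2.0, 0], -0.8, 0],
    [[3.0, 2.8, 0], -1.1, 0],
    [[3.8, 3.6, 0], -1.39, 0],
    [[4.6, 4.4, 0], -1.39, 0],
    [[5.4, 5.2, 0], -1.39, 0],
    [[6.0, 5.8, 0], -1.39, 0],
  ],
)

```text
clock: 20.3
eef_pos: [0.6931, -0.0539, 0.1986]
tool_rot: [1.0, 0.008, -0.002, -0.0]
ft_force: [0.2, 0.2, -1.0]
opening: 0.0577
grip_force: 64.5
```

Emit:
play_rows(
  motion=[
    [[0, 0, 0], 0, 0],
    [[0, 0, 0], 0, 0],
  ],
)

```text
clock: 20.55
eef_pos: [0.6923, -0.0512, 0.1994]
tool_rot: [1.0, 0.008, -0.001, -0.0]
ft_force: [-0.2, 0.1, -1.2]
opening: 0.058
grip_force: 64.6
```

Run:
```python
from h import *
plan((.728,-.1022,.195,.9),(.728,-.1022,.0685,.9))
```

```text
t 20.55 tcp [ 0.692 -0.051  0.199] yaw 0.9 q6 82 F [-0.176  0.144 -1.235] open 58.0
[0.7  1.03 0.09] 0.0
[0.7  1.03 2.62] 0.0
```

Emit:
play_rows(
  motion=[
    [[0.4, 0.6, 0], 0, 0],
    [[0.7, 1.03, 0.1], 0, 0],
    [[0.7, 1.03, 0.7], 0, 0],
    [[0.7, 1.03, 1.4], 0, 0],
    [[0.7, 1.03, 2.1], 0, 0],
    [[0.7, 1.03, 2.5], 0, 0],
    [[0.7, 1.03, 2.62], 0, 0],
    [[0.7, 1.03, 2.62], 0, 0],
  ],
)

```text
clock: 21.55
eef_pos: [0.729, -0.1021, 0.0711]
tool_rot: [1.0, 0.008, 0.001, 0.0]
ft_force: [0.5, -0.4, -1.0]
opening: 0.058
grip_force: 64.7
```

Emit:
play_rows(
  motion=[
    [[-0.2, 0, 0], 0, 0],
    [[-0.4, 0, 0], 0, 0],
    [[-0.6, 0, -0.03], 0, 0],
    [[-0.8, 0, -0.06], 0, 0],
  ],
)

```text
clock: 22.05
eef_pos: [0.689, -0.1034, 0.0748]
tool_rot: [1.0, 0.008, 0.002, 0.0]
ft_force: [4.5, -0.2, 0.8]
opening: 0.0581
grip_force: 63.9
```

Run:
```python
from h import *
plan((.66,-.1033,.075,.9),(.613,-.1041,.060,.9),(.593,-.1044,.043,.9));print(r.get_state()["moment"])
```

```text
t 22.05 tcp [ 0.689 -0.103  0.075] yaw 0.9 q6 78 F [ 4.499 -0.24   0.815] open 58.1
[-0.58 -0.01 -0.01] 0.0
[-1.52 -0.01  0.29] 0.0
[-1.92 -0.01  0.63] 0.0
[-0.069 -1.153  0.092]
```

It's pivoting at about 4.5 N. Continuing the arc.

Emit:
play_rows(
  motion=[
    [[-0.2, 0, 0], 0, 0],
    [[-0.4, 0, 0], 0, 0],
    [[-0.6, 0, 0.02], 0, 0],
    [[-0.8, 0, 0.07], 0, 0],
    [[-1.0, 0, 0.12], 0, 0],
    [[-1.2, 0, 0.19], 0, 0],
    [[-1.36, 0, 0.25], 0, 0],
  ],
)

```text
clock: 22.92
eef_pos: [0.6197, -0.1043, 0.0597]
tool_rot: [1.0, 0.008, -0.001, -0.0]
ft_force: [4.8, -0.5, -0.1]
opening: 0.0578
grip_force: 63.7
```

Run:
```python
from h import *
plan((.593,-.1044,.045,.9),(.58,-.1046,.025,.9));cv2.imwrite("pics/p1.png",cv2.resize(r.grab_frame("scene")[160:340,280:480,::-1],None,fx=3,fy=3,interpolation=2))
```

```text
t 22.93 tcp [ 0.62  -0.104  0.06 ] yaw 0.9 q6 76 F [ 4.817 -0.503 -0.111] open 57.8
[-0.53 -0.01  0.3 ] 0.0
[-0.79 -0.01  0.7 ] 0.0
```

View pics/p1.png

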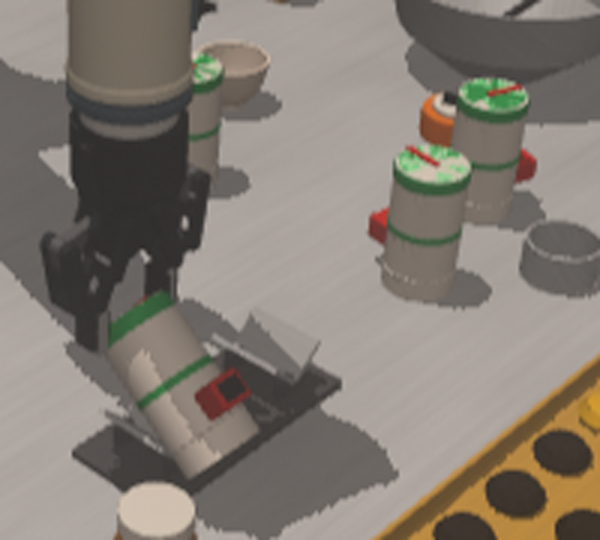

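The picture shows the dispenser tilted about 55° with its base at the V's outer end, spout up. Continuing gently.

Emit:
play_rows(
  motion=[
    [[-0.15, 0, 0.08], 0, 0],
    [[-0.3, 0, 0.16], 0, 0],
    [[-0.42, 0, 0.24], 0, 0],
    [[-0.53, 0, 0.32], 0, 0],
    [[-0.6, 0, 0.4], 0, 0],
    [[-0.67, 0, 0.48], 0, 0],
  ],
)

```text
clock: 23.72
eef_pos: [0.587, -0.1049, 0.0364]
tool_rot: [1.0, 0.008, 0.0, 0.0]
ft_force: [2.8, -1.2, 1.6]
opening: 0.0574
grip_force: 63.5
```

Emit:
play_rows(
  motion=[
    [[-0.04, 0, 0.06], 0, 0],
    [[-0.08, 0, 0.13], 0, 0],
    [[-0.1, 0, 0.2], 0, 0],
    [[-0.12, 0, 0.26], 0, 0],
  ],
)

```text
clock: 24.22
eef_pos: [0.5803, -0.1048, 0.0232]
tool_rot: [1.0, 0.008, -0.001, -0.0]
ft_force: [-3.4, 0.4, 4.1]
opening: 0.0575
grip_force: 62.9
```

Emit:
play_rows(
  motion=[
    [[0, 0, 0.04], 0, 0],
    [[0, 0, 0.08], 0, 0],
    [[0, 0, 0.08], 0, 0],
  ],
)

```text
clock: 24.6
eef_pos: [0.581, -0.1048, 0.0194]
tool_rot: [1.0, 0.008, -0.0, -0.0]
ft_force: [-3.8, 0.9, 4.2]
opening: 0.0572
grip_force: 62.9
```

Run:
```python
from h import *
plan();cv2.imwrite("pics/p2.png",np.hstack([cv2.resize(r.grab_frame("scene")[210:330,280:420,::-1],(560,480),interpolation=2)]));print(r.get_state()["moment"])
f=r.grab_frame("top");cv2.imwrite("pics/p2b.png",f[:,:,::-1])
```

```text
t 24.6 tcp [ 0.581 -0.105  0.019] yaw 1.0 q6 76 F [-3.768  0.905  4.25 ] open 57.2
[0.121 0.212 0.102]
```

View pics/p2.png

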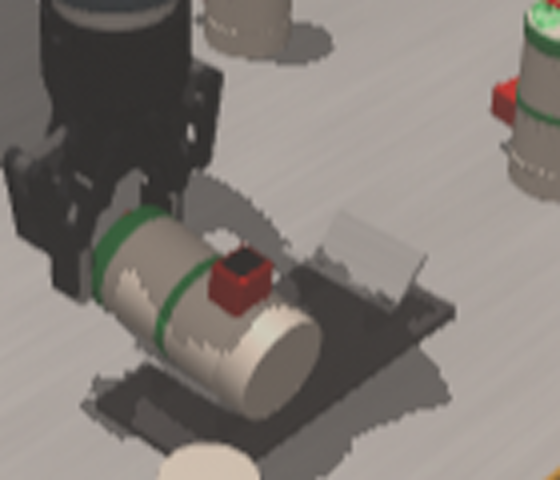

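The dispenser lies in the V with its spout up and looks nearly level. Lowering a little more until the force rises.

Emit:
play_rows(
  motion=[
    [[0, 0, 0.02], 0, 0],
    [[0, 0, 0.04], 0, 0],
    [[0, 0, 0.04], 0, 0],
  ],
)

```text
clock: 25.08
eef_pos: [0.5812, -0.105, 0.0173]
tool_rot: [1.0, 0.008, -0.0, 0.0]
ft_force: [-3.7, -0.1, 3.7]
opening: 0.0572
grip_force: 62.9
```

Run:
```python
from h import *
plan();c=C["scene"]
def pj(p):
    q=c["camera_matrix"]@(c["world_to_cam"]@[*p,1])[:3];q=q[:2]/q[2];return (q-[280,210])*4
for b in(.668,.675,.682):
  for t in(0,5,10):
    a=np.array([-np.cos(np.radians(t)),-.016,np.sin(np.radians(t))]);n=np.array([np.sin(np.radians(t)),0,np.cos(np.radians(t))]);B=np.array([b,-.103,.064])
    print(b,t,"base",pj(B),"lidtop-up",pj(B+.115*a+.03*n),"spout tip",pj(B+.034*a+.052*n))
```

```text
t 25.07 tcp [ 0.581 -0.105  0.017] yaw 0.9 q6 76 F [-3.65  -0.092  3.658] open 57.2
0.668 0 base [232.057 334.027] lidtop-up [ 75.993 194.86 ] spout tip [185.313 224.877]
0.668 5 base [232.057 334.027] lidtop-up [ 79.536 182.181] spout tip [191.928 224.395]
0.668 10 base [232.057 334.027] lidtop-up [ 84.232 170.454] spout tip [198.902 224.76 ]
0.675 0 base [241.997 340.28 ] lidtop-up [ 84.869 200.287] spout tip [195.15  230.741]
0.675 5 base [241.997 340.28 ] lidtop-up [ 88.487 187.596] spout tip [201.833 230.281]
0.675 10 base [241.997 340.28 ] lidtop-up [ 93.265 175.861] spout tip [208.877 230.672]
0.682 0 base [252.018 346.584] lidtop-up [ 93.814 205.755] spout tip [205.066 236.653]
0.682 5 base [252.018 346.584] lidtop-up [ 97.507 193.052] spout tip [211.818 236.216]
0.682 10 base [252.018 346.584] lidtop-up [102.368 181.31 ] spout tip [218.933 236.633]
```

Emit:
play_rows(
  motion=[
    [[0, 0, 0.04], 0, 0],
    [[0, 0, 0.08], 0, 0],
    [[0, 0, 0.12], 0, 0],
    [[0, 0, 0.12], 0, 0],
  ],
)

```text
clock: 25.58
eef_pos: [0.5811, -0.1051, 0.0113]
tool_rot: [1.0, 0.008, -0.0, 0.0]
ft_force: [-3.0, -0.2, 3.6]
opening: 0.0572
grip_force: 62.8
```

Run:
```python
from h import *
plan();c=C["scene"]
f=r.grab_frame("scene");cv2.imwrite("pics/p3.png",cv2.resize(f[210:330,280:420,::-1],(560,480),interpolation=2))
h=cv2.cvtColor(f,cv2.COLOR_RGB2HSV);m=(((h[...,0]<8)|(h[...,0]>172))&(h[...,1]>130)&(h[...,2]>60));m[:,:320]=0;m[:250]=0;m[300:]=0;m[:,360:]=0
y,x=np.nonzero(m);print("red",(x.mean()-280)*4,(y.mean()-210)*4,len(x))
```

```text
t 25.57 tcp [ 0.581 -0.105  0.011] yaw 0.9 q6 76 F [-3.03  -0.171  3.622] open 57.2
red 234.44961240310067 283.7209302325582 129
```

Emit:
play_rows(
  motion=[
    [[0, 0, 0.04], 0, 0],
    [[0, 0, 0.08], 0, 0],
    [[0, 0, 0.08], 0, 0],
  ],
)

```text
clock: 26.0
eef_pos: [0.5815, -0.1055, 0.0084]
tool_rot: [1.0, 0.008, 0.0, 0.0]
ft_force: [-4.8, -1.6, 6.9]
opening: 0.0576
grip_force: 62.9
```

Emit:
play_rows(
  motion=[
    [[0, 0, 0.02], 0, 0],
    [[0, 0, 0.03], 0, 0],
    [[0, 0, 0.03], 0, 0],
  ],
)

```text
clock: 26.38
eef_pos: [0.5816, -0.1057, 0.0078]
tool_rot: [1.0, 0.008, 0.001, 0.001]
ft_force: [-7.1, -2.2, 10.6]
opening: 0.0571
grip_force: 63.3
```

Run:
```python
from h import *
plan();c=C["scene"]
f=r.grab_frame("scene")
im=cv2.resize(f[210:330,280:420,::-1],(560,480),interpolation=2)
im2=im.copy()
def pj(p):
    q=c["camera_matrix"]@(c["world_to_cam"]@[*p,1])[:3];q=q[:2]/q[2];return tuple(int(v) for v in (q-[279.9,209.9])*4)
a=np.array([-1,-.016,0]);B=np.array([.684,-.103,.064]);T=np.linspace(0,6.28,60)
for k in(0,.115):
    cv2.polylines(im2,[np.array([pj(B+k*a+.03*np.array([0,np.cos(t),np.sin(t)])) for t in T])],False,(255,0,255),1)
for w in(-.013,.013):
    cv2.polylines(im2,[np.array([pj(B+k*a+np.array([0,w,.052])) for k in(.023,.045)])],False,(255,0,255),1)
cv2.imwrite("pics/p4.png",np.vstack([np.hstack([im,im2])])[:, ::1] if 0 else cv2.resize(np.hstack([im,im2]),(800,343)))
```

```text
t 26.38 tcp [ 0.582 -0.106  0.008] yaw 0.9 q6 76 F [-7.135 -2.221 10.575] open 57.1
```

View pics/p4.png

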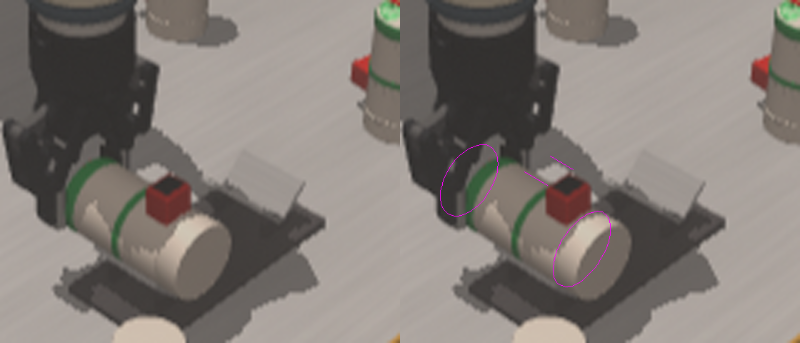

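The base centre is about 20 mm further out than the overlay (x≈0.70, 55 mm from the cradle's middle), level, with the spout up. I'll slide it 8 mm inwards while relieving the load, then release.

Emit:
play_rows(
  motion=[
    [[0, 0, -0.04], 0, 0],
    [[-0.05, 0, -0.04], 0, 0],
    [[-0.1, 0, -0.04], 0, 0],
    [[-0.16, 0, -0.03], 0, 0],
    [[-0.16, 0, -0.03], 0, 0],
  ],
)

```text
clock: 27.05
eef_pos: [0.5735, -0.1055, 0.008]
tool_rot: [1.0, 0.008, 0.001, 0.0]
ft_force: [2.9, -3.6, 5.0]
opening: 0.0571
grip_force: 63.2
```

Emit:
play_rows(
  motion=[
    [[0, 0, 0], 0, 58],
    [[0, 0, 0], 0, 62],
    [[0, 0, 0], 0, 66],
    [[0, 0, 0], 0, 70],
    [[0, 0, 0], 0, 78],
    [[0, 0, 0], 0, 85],
    [[0, 0, 0], 0, 85],
  ],
)

```text
clock: 27.92
eef_pos: [0.5732, -0.1051, 0.0076]
tool_rot: [1.0, 0.008, 0.0, -0.0]
ft_force: [0.1, 0.5, -0.0]
opening: 0.0849
grip_force: 0.0
```

Emit:
play_rows(
  motion=[
    [[0, 0, -0.5], 0, 85],
    [[0, 0, -1.2], 0, 85],
    [[0, 0, -2.0], 0, 85],
    [[0, 0, -2.9], 0, 85],
    [[0, 0, -3.6], 0, 85],
    [[0, 0, -4.0], 0, 85],
    [[0, 0, -4.0], 0, 85],
  ],
)

```text
clock: 28.8
eef_pos: [0.574, -0.1053, 0.2098]
tool_rot: [1.0, 0.008, 0.002, 0.0]
ft_force: [-0.5, -1.3, -0.5]
opening: 0.085
grip_force: 0.0
```

```bash
cat >> h.py <<'E'
def lying(n,box):
    "red spout blob and green in a box of a fixed view"
    f=r.grab_frame(n);x0,y0,x1,y1=box;h=cv2.cvtColor(f[y0:y1,x0:x1],cv2.COLOR_RGB2HSV)
    m=(((h[...,0]<8)|(h[...,0]>172))&(h[...,1]>130)&(h[...,2]>60));y,x=np.nonzero(m);a=(x.mean()+x0,y.mean()+y0,len(x)) if len(x) else None
    g=((h[...,0]>45)&(h[...,0]<85)&(h[...,1]>90));y,x=np.nonzero(g);return a,(x.mean()+x0,y.mean()+y0,len(x)) if len(x) else None
def pj(n,p):
    c=C[n];q=c["camera_matrix"]@(c["world_to_cam"]@[*p,1])[:3];return q[:2]/q[2]
E
python3 - <<'E'
from h import *
plan((.6478,.2108,.21,-11),(.6478,.2108,.051,-11),(.3983,.1965,.21,4.7))
print(lying("scene",(290,240,365,300)),lying("top",(360,140,410,250)))
for b in(.69,.70):
  B=np.array([b,-.103,.064]);print(b,pj("scene",B+[-.034,0,.046]),pj("top",B+[-.034,0,.052]),pj("top",B+[-.09,0,.03]))
E
```

```text
t 28.8 tcp [ 0.574 -0.105  0.21 ] yaw 0.9 q6 75 F [-0.506 -1.346 -0.51 ] open 85.0
[ 1.58 -6.3  -0.  ] 1.19
[ 1.57 -6.3   3.18] 1.19
[-3.41 -6.09 -0.02] -0.38
((np.float64(335.1969696969697), np.float64(278.6136363636364), 132), (np.float64(307.48), np.float64(273.08), 100)) (None, (np.float64(389.92857142857144), np.float64(212.42857142857144), 28))
0.69 [334.251 273.13 ] [385.138 175.414] [384.099 204.72 ]
0.7 [337.85  275.288] [385.057 170.583] [384.02  199.949]
```

Emit:
play_rows(
  motion=[
    [[0.3, -1.0, 0], 0.3, 85],
    [[0.6, -2.1, 0], 0.6, 85],
    [[0.9, -3.2, 0], 0.9, 85],
    [[1.1, -4.3, 0], 1.19, 85],
    [[1.4, -5.4, 0], 1.19, 85],
    [[1.57, -6.25, 0], 1.19, 85],
    [[1.57, -6.3, 0.8], 1.19, 85],
    [[1.57, -6.3, 1.0], 1.19, 85],
  ],
)

```text
clock: 29.9
eef_pos: [0.6444, 0.2113, 0.1516]
tool_rot: [0.995, -0.095, -0.004, 0.002]
ft_force: [-0.5, -0.5, 0.1]
opening: 0.0852
grip_force: 0.0
```

Run:
```python
from h import *
plan((.6478,.2108,.051,-11))
print(lying("scene",(290,240,365,300)),lying("top",(360,140,410,250)))
```

```text
t 29.9 tcp [0.644 0.211 0.152] yaw -10.9 q6 116 F [-0.515 -0.526  0.135] open 85.2
[ 0.08 -0.01  2.01] 0.01
((np.float64(334.10227272727275), np.float64(277.7159090909091), 88), (np.float64(309.40776699029124), np.float64(274.50485436893206), 103)) ((np.float64(384.66315789473686), np.float64(177.8842105263158), 95), (np.float64(383.1081081081081), np.float64(205.89189189189187), 185))
```

D lies well: in the top view its spout is at (384.7,178), on the cradle's axis. Grasping A.

Emit:
play_rows(
  motion=[
    [[0.07, 0, 0.5], 0, 85],
    [[0.07, 0, 1.2], 0, 85],
    [[0.07, 0, 1.8], 0, 85],
    [[0.07, 0, 2.0], 0, 70],
    [[0.07, 0, 2.0], 0, 65],
    [[0.07, 0, 2.0], 0, 58],
    [[0.07, 0, 2.0], 0, 52],
    [[0.07, 0, 2.0], 0, 50],
  ],
)

```text
clock: 31.0
eef_pos: [0.6511, 0.2107, 0.06]
tool_rot: [0.995, -0.095, 0.002, -0.001]
ft_force: [-0.2, -0.9, 6.3]
opening: 0.058
grip_force: 65.5
```

Emit:
play_rows(
  motion=[
    [[0, 0, 0], 0, 30],
    [[0, 0, -0.3], 0, 0],
    [[0, 0, -1.1], 0, 0],
    [[0, 0, -2.0], 0, 0],
    [[0, 0, -2.9], 0, 0],
    [[0, 0, -2.9], 0, 0],
    [[0, 0, -2.9], 0, 0],
    [[0, 0, -2.9], 0, 0],
  ],
)

```text
clock: 32.0
eef_pos: [0.6489, 0.2102, 0.1987]
tool_rot: [0.995, -0.095, -0.003, 0.001]
ft_force: [-0.5, -0.9, -5.1]
opening: 0.0578
grip_force: 65.8
```

Run:
```python
from h import *
plan((.530,-.2397,.20,198),(.396,-.177,.2,109),(.567,.0147,.2,.9));reds()
```

```text
t 32.0 tcp [0.649 0.21  0.199] yaw -11.0 q6 116 F [-0.493 -0.881 -5.052] open 57.8
[-0.63  9.29  0.  ] -20.9
[-3.49  8.57  0.02] -12.0
[-0.87  4.15 -0.01] -1.19
red [515.833 215.284] [ 0.592 -0.413] 102
red [505.222 215.889] [ 0.59  -0.389] 36
red [535.256 223.047] [ 0.574 -0.456] 43
red [432.702 223.596] [ 0.573 -0.224] 47
red [432.796 295.735] [ 0.411 -0.22 ] 49
mat [510.5 235.5  25.2] [ 0.545 -0.399]
mat [413.5 302.5  25.4] [ 0.396 -0.177]
mat [439.5 242.5  24.6] [ 0.53  -0.239]
```

A is full (about 5 N). Taking it to mat 3, with a tool turn of +120°.

Emit:
play_rows(
  motion=[
    [[-0.3, 0.7, 0], -0.8, 0],
    [[-0.7, 1.6, 0], -1.8, 0],
    [[-1.1, 2.5, 0], -2.8, 0],
    [[-1.4, 3.4, 0], -3.8, 0],
    [[-1.8, 4.3, 0], -4.8, 0],
    [[-2.2, 5.2, 0], -5.8, 0],
    [[-2.5, 6.1, 0], -6.8, 0],
    [[-2.8, 6.9, 0], -7.8, 0],
  ],
)

```text
clock: 33.05
eef_pos: [0.4454, -0.1027, 0.2013]
tool_rot: [0.832, 0.555, -0.001, -0.001]
ft_force: [0.4, -0.7, -4.4]
opening: 0.0578
grip_force: 66.2
```

Emit:
play_rows(
  motion=[
    [[0, 0, 0], -1.0, 0],
    [[0, 0, 0], -2.0, 0],
    [[0, 0, 0], -3.0, 0],
    [[0, 0, 0], -3.9, 0],
    [[0, 0, 0], -4.2, 0],
    [[0, 0, 0], -4.2, 0],
  ],
)

```text
clock: 33.8
eef_pos: [0.4464, -0.1014, 0.2014]
tool_rot: [0.581, 0.814, -0.0, -0.001]
ft_force: [-0.3, 0.3, -4.5]
opening: 0.0578
grip_force: 66.3
```

Run:
```python
from h import *
plan((.396,-.177,.195,109.1));reds()
```

```text
t 33.8 tcp [ 0.446 -0.101  0.201] yaw 109.0 q6 -36 F [-0.267  0.31  -4.456] open 57.8
[-1.1  -1.45  0.13] -0.01
red [515.812 215.248] [ 0.592 -0.413] 101
red [505.237 215.947] [ 0.59  -0.389] 38
red [535.293 222.951] [ 0.574 -0.456] 41
```

Emit:
play_rows(
  motion=[
    [[-0.6, -0.8, 0], 0, 0],
    [[-1.1, -1.45, 0.1], 0, 0],
    [[-1.1, -1.45, 0.7], 0, 0],
    [[-1.1, -1.45, 1.5], 0, 0],
    [[-1.1, -1.45, 2.1], 0, 0],
    [[-1.1, -1.45, 2.5], 0, 0],
    [[-1.1, -1.45, 2.6], 0, 0],
    [[-1.1, -1.45, 2.66], 0, 0],
  ],
)

```text
clock: 34.85
eef_pos: [0.3969, -0.1775, 0.0705]
tool_rot: [0.58, 0.814, 0.0, 0.001]
ft_force: [-0.3, 0.6, -4.4]
opening: 0.0579
grip_force: 66.9
```

Emit:
play_rows(
  motion=[
    [[0, 0, 0.02], 0, 0],
    [[0, 0, 0.04], 0, 0],
    [[0, 0, 0.04], 0, 0],
  ],
)

```text
clock: 35.22
eef_pos: [0.3965, -0.1773, 0.068]
tool_rot: [0.58, 0.814, 0.0, 0.0]
ft_force: [0.3, -0.4, -5.5]
opening: 0.0575
grip_force: 66.9
```

Emit:
play_rows(
  motion=[
    [[0, 0, 0.02], 0, 0],
    [[0, 0, 0.04], 0, 0],
    [[0, 0, 0.06], 0, 0],
    [[0, 0, 0.06], 0, 0],
  ],
)

```text
clock: 35.72
eef_pos: [0.3965, -0.1776, 0.0659]
tool_rot: [0.58, 0.814, -0.0, 0.001]
ft_force: [-4.0, 0.8, 6.4]
opening: 0.0578
grip_force: 68.0
```

Emit:
play_rows(
  motion=[
    [[0, 0, -0.02], 0, 60],
    [[0, 0, -0.02], 0, 66],
    [[0, 0, -0.02], 0, 75],
    [[0, 0, -0.02], 0, 85],
    [[0, 0, -0.02], 0, 85],
    [[0, 0, -1.0], 0, 85],
    [[0, 0, -2.0], 0, 85],
    [[0, 0, -2.9], 0, 85],
  ],
)

```text
clock: 36.72
eef_pos: [0.3963, -0.1772, 0.2114]
tool_rot: [0.58, 0.814, 0.0, 0.0]
ft_force: [0.5, -0.1, 0.5]
opening: 0.0852
grip_force: 0.0
```

Run:
```python
from h import *
plan((.3983,.1965,.21,4.7),(.3983,.1965,.21,184.7),(.50,.05,.21,4.7),(.615,.3455,.21,70.4))
```

```text
t 36.73 tcp [ 0.396 -0.177  0.211] yaw 109.0 q6 -48 F [ 0.489 -0.081  0.532] open 85.2
[7.05 2.48 0.03] 10.43
[7.05 2.48 0.03] -7.57
[3.62 3.44 0.03] 10.43
[8.46 7.55 0.03] 3.86
```

Emit:
play_rows(
  motion=[
    [[0.9, 0.3, 0], -0.9, 85],
    [[1.9, 0.6, 0], -1.9, 85],
    [[2.9, 1.0, 0], -2.9, 85],
    [[3.9, 1.4, 0], -3.9, 85],
    [[4.9, 1.7, 0], -4.9, 85],
    [[5.9, 2.1, 0], -5.9, 85],
    [[6.7, 2.4, 0], -6.8, 85],
    [[7.05, 2.48, 0], -7.6, 85],
  ],
)

```text
clock: 37.72
eef_pos: [0.3981, 0.1986, 0.2092]
tool_rot: [-0.048, 0.999, 0.0, -0.0]
ft_force: [-0.0, -0.5, 0.6]
opening: 0.0852
grip_force: 0.0
```

Emit:
play_rows(
  motion=[
    [[0, 0, 0], 0, 85],
    [[0, 0, 0.5], 0, 85],
    [[0, 0, 1.0], 0, 85],
    [[0, 0, 1.0], 0, 85],
  ],
)

```text
clock: 38.22
eef_pos: [0.3977, 0.1951, 0.1577]
tool_rot: [-0.042, 0.999, -0.001, -0.002]
ft_force: [0.5, 0.1, 0.4]
opening: 0.0851
grip_force: 0.0
```

Run:
```python
from h import *
plan((.3983,.1965,.051,184.7-360));reds();lying
print(lying("top",(395,270,460,340)))
```

```text
t 38.23 tcp [0.398 0.195 0.158] yaw -175.2 q6 -73 F [0.524 0.128 0.377] open 85.1
[-0.02  0.03  2.13] 0.01
red [515.833 215.284] [ 0.592 -0.413] 102
red [505.27  215.838] [ 0.59  -0.389] 37
red [535.349 223.186] [ 0.573 -0.457] 43
red [432.702 223.596] [ 0.573 -0.224] 47
red [434.493 298.343] [ 0.405 -0.224] 67
mat [412.5 301.5  25.2] [ 0.399 -0.175]
mat [509.5 235.5  25.1] [ 0.545 -0.397]
mat [438.5 243.5  25. ] [ 0.528 -0.236]
((np.float64(434.4925373134328), np.float64(298.34328358208955), 67), (np.float64(425.5786802030457), np.float64(305.6700507614213), 197))
```

Emit:
play_rows(
  motion=[
    [[0, 0.03, 0.5], 0, 85],
    [[0, 0.03, 1.2], 0, 85],
    [[0, 0.03, 1.9], 0, 85],
    [[0, 0.03, 2.12], 0, 70],
    [[0, 0.03, 2.12], 0, 65],
    [[0, 0.03, 2.12], 0, 58],
    [[0, 0.03, 2.12], 0, 52],
    [[0, 0.03, 2.12], 0, 50],
  ],
)

```text
clock: 39.33
eef_pos: [0.3997, 0.1982, 0.0558]
tool_rot: [-0.044, 0.999, 0.0, 0.002]
ft_force: [-0.5, -1.6, 6.1]
opening: 0.0579
grip_force: 63.5
```

Emit:
play_rows(
  motion=[
    [[0, 0, 0], 0, 30],
    [[0, 0, -0.3], 0, 0],
    [[0, 0, -1.1], 0, 0],
    [[0, 0, -2.0], 0, 0],
    [[0, 0, -2.9], 0, 0],
    [[0, 0, -2.9], 0, 0],
    [[0, 0, -2.9], 0, 0],
    [[0, 0, -2.9], 0, 0],
  ],
)

```text
clock: 40.33
eef_pos: [0.3977, 0.1977, 0.1968]
tool_rot: [-0.044, 0.999, -0.001, -0.002]
ft_force: [-0.1, -0.1, -1.9]
opening: 0.0581
grip_force: 64.8
```

Run:
```python
from h import *
plan((.530,-.2397,.20,18.1),(.567,.0153,.2,-179.1));print(pj("top",(.396,-.1773,.121)),pj("top",(.545,-.401,.121)),lying("top",(490,205,560,270)))
```

```text
t 40.33 tcp [0.398 0.198 0.197] yaw -175.0 q6 -73 F [-0.057 -0.077 -1.91 ] open 58.1
[-1.87 -8.95 -0.06] -19.31
[-3.05 -3.93 -0.07] 0.41
[425.474 304.391] [535.664 228.757] ((np.float64(517.6822916666666), np.float64(217.22916666666666), 192), (np.float64(537.641196013289), np.float64(231.31561461794018), 301))
```

E is empty (about 1.9 N), so it goes to the left cradle with the same motion mirrored.

Emit:
play_rows(
  motion=[
    [[-0.5, -0.6, 0], 0.2, 0],
    [[-1.1, -1.4, 0], 0.41, 0],
    [[-1.7, -2.2, 0], 0.41, 0],
    [[-2.3, -3.0, 0], 0.41, 0],
    [[-2.8, -3.6, 0], 0.41, 0],
    [[-3.06, -3.93, 0], 0.41, 0],
    [[-3.06, -3.93, 0], 0.41, 0],
    [[-3.06, -3.93, 0], 0.41, 0],
  ],
)

```text
clock: 41.38
eef_pos: [0.5675, 0.0166, 0.1985]
tool_rot: [-0.009, 1.0, 0.0, -0.0]
ft_force: [0.1, 0.8, -0.9]
opening: 0.0582
grip_force: 64.9
```

Run:
```python
from h import *
plan((.568,.0153,.0675,-179.1))
```

```text
t 41.38 tcp [0.567 0.017 0.198] yaw -179.0 q6 -93 F [ 0.103  0.764 -0.939] open 58.2
[-0.01 -0.03  2.62] 0.01
```

Emit:
play_rows(
  motion=[
    [[0, -0.02, 0.5], 0, 0],
    [[0, -0.02, 1.2], 0, 0],
    [[0, -0.02, 1.9], 0, 0],
    [[0, -0.02, 2.4], 0, 0],
    [[0, -0.02, 2.58], 0, 0],
    [[0, -0.02, 2.58], 0, 0],
  ],
)

```text
clock: 42.12
eef_pos: [0.5678, 0.0153, 0.0699]
tool_rot: [-0.009, 1.0, 0.0, -0.0]
ft_force: [-1.0, 0.0, -1.4]
opening: 0.0584
grip_force: 64.9
```

Emit:
play_rows(
  motion=[
    [[-0.2, 0, 0], 0, 0],
    [[-0.4, 0, 0], 0, 0],
    [[-0.6, 0, -0.03], 0, 0],
    [[-0.8, 0, -0.06], 0, 0],
  ],
)

```text
clock: 42.62
eef_pos: [0.6079, 0.0151, 0.0727]
tool_rot: [-0.008, 1.0, -0.0, -0.001]
ft_force: [-6.5, -0.8, -0.9]
opening: 0.0579
grip_force: 66.0
```

Run:
```python
from h import *
plan((.676,.0169,.059,-179.1))
```

```text
t 42.62 tcp [0.608 0.015 0.073] yaw -179.1 q6 -93 F [-6.454 -0.787 -0.926] open 57.9
[-1.36  0.01  0.27] 0.0
```

Emit:
play_rows(
  motion=[
    [[-0.2, 0, 0], 0, 0],
    [[-0.4, 0.01, 0], 0, 0],
    [[-0.6, 0.02, 0.02], 0, 0],
    [[-0.8, 0.02, 0.07], 0, 0],
    [[-1.0, 0.02, 0.12], 0, 0],
    [[-1.2, 0.02, 0.19], 0, 0],
    [[-1.36, 0.02, 0.25], 0, 0],
  ],
)

```text
clock: 43.5
eef_pos: [0.6767, 0.0174, 0.0597]
tool_rot: [-0.008, 1.0, 0.0, -0.0]
ft_force: [-4.3, -0.7, -0.1]
opening: 0.0582
grip_force: 63.9
```

Emit:
play_rows(
  motion=[
    [[-0.15, 0, 0.08], 0, 0],
    [[-0.3, 0, 0.16], 0, 0],
    [[-0.42, 0, 0.24], 0, 0],
    [[-0.53, 0, 0.32], 0, 0],
    [[-0.6, 0, 0.4], 0, 0],
    [[-0.67, 0, 0.48], 0, 0],
  ],
)

```text
clock: 44.25
eef_pos: [0.7099, 0.0181, 0.036]
tool_rot: [-0.008, 1.0, 0.0, 0.0]
ft_force: [-3.2, 0.5, 1.9]
opening: 0.0574
grip_force: 63.5
```

Emit:
play_rows(
  motion=[
    [[-0.04, 0, 0.06], 0, 0],
    [[-0.08, 0, 0.13], 0, 0],
    [[-0.1, 0, 0.2], 0, 0],
    [[-0.12, 0, 0.26], 0, 0],
    [[-0.12, 0, 0.32], 0, 0],
    [[-0.12, 0, 0.38], 0, 0],
  ],
)

```text
clock: 45.0
eef_pos: [0.7165, 0.0179, 0.0179]
tool_rot: [-0.008, 1.0, -0.0, 0.001]
ft_force: [3.7, -0.0, 4.5]
opening: 0.0568
grip_force: 65.9
```

Run:
```python
from h import *
plan((.718,.0176,.006,-179.1))
```

```text
t 45.0 tcp [0.717 0.018 0.018] yaw -179.1 q6 -92 F [ 3.666 -0.04   4.485] open 56.8
[-0.03 -0.01  0.24] 0.0
```

Emit:
play_rows(
  motion=[
    [[0, 0, 0.05], 0, 0],
    [[0, 0, 0.1], 0, 0],
    [[0, 0, 0.15], 0, 0],
    [[0, 0, 0.18], 0, 0],
    [[0, 0, 0.18], 0, 0],
  ],
)

```text
clock: 45.62
eef_pos: [0.7159, 0.018, 0.0082]
tool_rot: [-0.008, 1.0, -0.0, 0.0]
ft_force: [3.7, -0.5, 5.7]
opening: 0.0571
grip_force: 69.7
```

Emit:
play_rows(
  motion=[
    [[0, 0, 0.03], 0, 0],
    [[0, 0, 0.06], 0, 0],
    [[0, 0, 0.06], 0, 0],
  ],
)

```text
clock: 46.0
eef_pos: [0.7155, 0.018, 0.0049]
tool_rot: [-0.008, 1.0, -0.0, -0.0]
ft_force: [3.5, -1.1, 4.0]
opening: 0.0568
grip_force: 72.5
```

Emit:
play_rows(
  motion=[
    [[0, 0, 0.03], 0, 0],
    [[0, 0, 0.06], 0, 0],
    [[0, 0, 0.06], 0, 0],
  ],
)

```text
clock: 46.38
eef_pos: [0.7155, 0.0182, 0.0019]
tool_rot: [-0.008, 1.0, 0.0, -0.0]
ft_force: [3.7, 0.9, 4.1]
opening: 0.0569
grip_force: 74.0
```

Run:
```python
from h import *
plan()
print(lying("scene",(355,225,420,285)),lying("top",(300,140,355,250)))
for b in(.600,.61,.62):
 for t in(0,8):
  s,c=np.sin(np.radians(t)),np.cos(np.radians(t));B=np.array([b,.016,.064]);print(b,t,pj("scene",B+[.034*c-.046*s,0,.034*s+.046*c]),pj("top",B+[.034*c-.05*s,0,.034*s+.05*c]))
```

```text
t 46.38 tcp [0.716 0.018 0.002] yaw -179.1 q6 -92 F [3.713 0.913 4.108] open 56.9
((np.float64(362.8595041322314), np.float64(248.6694214876033), 121), (np.float64(367.0285714285714), np.float64(262.2285714285714), 35)) ((np.float64(326.78125), np.float64(187.375), 32), (np.float64(325.01307189542484), np.float64(165.8235294117647), 153))
0.6 0 [364.735 245.586] [326.529 186.531]
0.6 8 [362.504 242.728] [326.563 189.597]
0.61 0 [368.229 247.433] [326.505 181.688]
0.61 8 [365.981 244.557] [326.539 184.725]
0.62 0 [371.762 249.3  ] [326.482 176.855]
0.62 8 [369.496 246.405] [326.515 179.863]
```

Run:
```python
from h import *
f=r.grab_frame("scene");x0,y0=325,210
im=cv2.resize(f[y0:y0+85,x0:x0+80,::-1],None,fx=5,fy=5,interpolation=2);im2=im.copy()
P=lambda p:tuple(int(v) for v in (pj("scene",p)-[x0-.4,y0-.4])*5)
a=np.array([1,.016,0]);B=np.array([.598,.0158,.064]);T=np.linspace(0,6.28,60)
for k in(0,.115): cv2.polylines(im2,[np.array([P(B+k*a+.03*np.array([0,np.cos(t),np.sin(t)])) for t in T])],False,(255,0,255),1)
cv2.polylines(im2,[np.array([P(B+k*a+np.array([0,w,.052])) for k,w in((.023,-.013),(.045,-.013),(.045,.013),(.023,.013))])],True,(255,0,255),1)
cv2.imwrite("pics/p5.png",np.hstack([im,im2]))
```

```text
(no output)
```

View pics/p5.png

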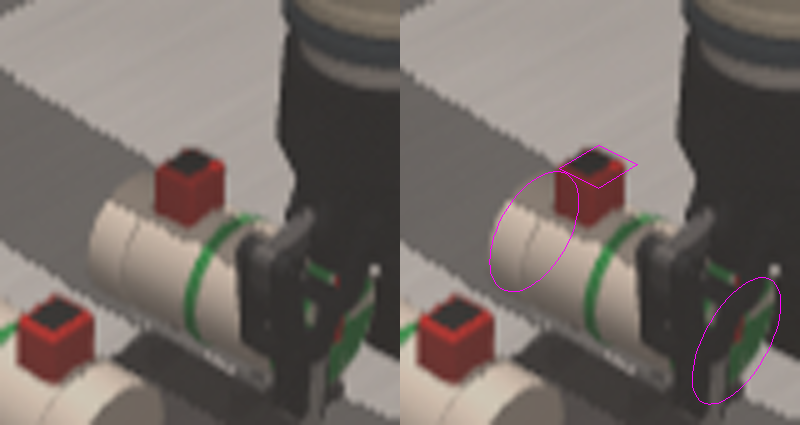

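The overlay of a level dispenser with its base at x≈0.598 matches E closely: base ellipse, spout top at about (190,160) and lid. It lies level in the left cradle with the spout up. Releasing.

Emit:
play_rows(
  motion=[
    [[0, 0, -0.04], 0, 0],
    [[0, 0, -0.04], 0, 58],
    [[0, 0, -0.04], 0, 62],
    [[0, 0, -0.04], 0, 66],
    [[0, 0, -0.04], 0, 70],
    [[0, 0, -0.04], 0, 78],
    [[0, 0, -0.04], 0, 85],
    [[0, 0, -0.04], 0, 85],
  ],
)

```text
clock: 47.52
eef_pos: [0.7156, 0.0181, 0.0041]
tool_rot: [-0.008, 1.0, -0.0, 0.0]
ft_force: [-0.4, -1.3, -0.1]
opening: 0.0851
grip_force: 0.0
```

Emit:
play_rows(
  motion=[
    [[0, 0, -0.4], 0, 85],
    [[0, 0, -1.2], 0, 85],
    [[0, 0, -2.0], 0, 85],
    [[0, 0, -2.9], 0, 85],
    [[0, 0, -3.7], 0, 85],
    [[0, 0, -4.1], 0, 85],
    [[0, 0, -4.1], 0, 85],
  ],
)

```text
clock: 48.4
eef_pos: [0.7165, 0.0181, 0.2137]
tool_rot: [-0.008, 1.0, -0.0, 0.003]
ft_force: [0.9, 0.0, 0.1]
opening: 0.0855
grip_force: 0.0
```

Run:
```python
from h import *
plan((.6155,.3452,.21,-109.6))
print(lying("scene",(355,225,420,285)),lying("top",(300,140,355,250)))
```

```text
t 48.4 tcp [0.716 0.018 0.214] yaw -179.1 q6 -92 F [0.931 0.013 0.119] open 85.5
[1.91 6.57 0.06] -6.95
((np.float64(361.3636363636364), np.float64(248.1931818181818), 88), (np.float64(379.8474576271186), np.float64(269.271186440678), 118)) (None, (np.float64(325.57894736842104), np.float64(156.8859649122807), 114))
```

Emit:
play_rows(
  motion=[
    [[0.2, 0.7, 0], -0.8, 85],
    [[0.5, 1.7, 0], -1.8, 85],
    [[0.8, 2.7, 0], -2.8, 85],
    [[1.1, 3.7, 0], -3.8, 85],
    [[1.4, 4.7, 0], -4.8, 85],
    [[1.6, 5.6, 0], -5.8, 85],
    [[1.8, 6.3, 0], -6.6, 85],
    [[1.91, 6.57, 0], -6.95, 85],
  ],
)

```text
clock: 49.5
eef_pos: [0.6129, 0.3471, 0.2065]
tool_rot: [-0.579, 0.815, 0.001, -0.002]
ft_force: [-0.6, -0.7, 0.6]
opening: 0.0852
grip_force: 0.0
```

Emit:
play_rows(
  motion=[
    [[0, 0, 0], 0, 85],
    [[0, 0, 0.5], 0, 85],
    [[0, 0, 1.0], 0, 85],
    [[0, 0, 1.0], 0, 85],
  ],
)

```text
clock: 50.0
eef_pos: [0.6137, 0.3431, 0.155]
tool_rot: [-0.576, 0.818, 0.0, -0.003]
ft_force: [-0.3, -0.1, 0.2]
opening: 0.0848
grip_force: 0.0
```

Run:
```python
from h import *
plan((.6155,.3452,.051,-109.6));reds()
print(lying("scene",(355,225,420,285)),lying("top",(300,140,355,250)),lying("top",(360,140,410,250)))
```

```text
t 50.0 tcp [0.614 0.343 0.155] yaw -109.7 q6 -134 F [-0.277 -0.063  0.207] open 84.8
[-0.06 -0.03  2.08] -0.01
red [515.833 215.284] [ 0.592 -0.413] 102
red [505.27  215.838] [ 0.59  -0.389] 37
red [535.31  223.143] [ 0.573 -0.456] 42
red [417.426 235.489] [ 0.546 -0.189] 47
red [434.507 298.552] [ 0.405 -0.224] 67
mat [424.5 254.5  25.1] [ 0.503 -0.204]
mat [509.5 235.5  25.1] [ 0.545 -0.397]
mat [414.5 302.5  26.3] [ 0.396 -0.179]
((np.float64(361.6144578313253), np.float64(247.93975903614458), 83), (np.float64(380.5), np.float64(268.991935483871), 124)) ((np.float64(326.4404761904762), np.float64(190.46428571428572), 84), (np.float64(325.4647058823529), np.float64(163.90588235294118), 170)) ((np.float64(384.66315789473686), np.float64(177.8842105263158), 95), (np.float64(383.1366120218579), np.float64(205.8087431693989), 183))
```

Mat 1 has been knocked to about (0.503,−0.204), with its mark now at pixel (417.4,235.5). I'll grasp B, then measure the mat more precisely.

Emit:
play_rows(
  motion=[
    [[-0.06, -0.03, 0.5], 0, 85],
    [[-0.06, -0.03, 1.2], 0, 85],
    [[-0.06, -0.03, 1.9], 0, 85],
    [[-0.06, -0.03, 2.08], 0, 70],
    [[-0.06, -0.03, 2.08], 0, 65],
    [[-0.06, -0.03, 2.08], 0, 58],
    [[-0.06, -0.03, 2.08], 0, 52],
    [[-0.06, -0.03, 2.08], 0, 50],
  ],
)

```text
clock: 51.2
eef_pos: [0.618, 0.3479, 0.0577]
tool_rot: [-0.577, 0.817, -0.0, 0.002]
ft_force: [-1.0, 0.0, 6.0]
opening: 0.0579
grip_force: 65.1
```

Emit:
play_rows(
  motion=[
    [[0, 0, 0], 0, 30],
    [[0, 0, -0.3], 0, 0],
    [[0, 0, -1.1], 0, 0],
    [[0, 0, -2.0], 0, 0],
    [[0, 0, -2.9], 0, 0],
    [[0, 0, -2.9], 0, 0],
    [[0, 0, -2.9], 0, 0],
    [[0, 0, -2.9], 0, 0],
  ],
)

```text
clock: 52.2
eef_pos: [0.6162, 0.3467, 0.1962]
tool_rot: [-0.577, 0.817, 0.0, -0.003]
ft_force: [0.5, 0.4, -4.9]
opening: 0.0577
grip_force: 66.0
```

Run:
```python
from h import *
f=r.grab_frame("top");reds(f)
def fit(f,cx,cy):
    g=cv2.cvtColor(f,cv2.COLOR_RGB2GRAY).astype(float);Y,X=np.mgrid[0:480,0:640];d=np.hypot(X-cx,Y-cy)
    m=(d>11)&(d<19)&(g>np.median(g[d<12])+18);(x,y),ax,_=cv2.fitEllipse(np.c_[X[m],Y[m]].astype(np.float32));return (x,y),ax,m.sum()
for im,c,mk in((cv2.imread("pics/top0.png")[:,:,::-1].copy(),(440,242.7),(432.70,223.596)),(f,(424.6,254.6),(417.43,235.49))):
    p,ax,n=fit(im,*c);q=onz("top",p,.006);t=onz("top",mk,.006);a=np.degrees(np.arctan2(*(t-q)[1::-1]));print(p,ax,n,q,a,np.linalg.norm(t-q))
plan((q[0],q[1],.2,a-180))
```

```text
red [515.812 215.248] [ 0.592 -0.413] 101
red [505.333 215.806] [ 0.59  -0.389] 36
red [535.325 222.95 ] [ 0.574 -0.457] 40
red [417.375 235.542] [ 0.546 -0.189] 48
red [434.507 298.552] [ 0.405 -0.224] 67
mat [510.5 235.5  25.2] [ 0.545 -0.399]
mat [424.5 254.5  25.1] [ 0.503 -0.204]
mat [411.5 302.5  24.1] [ 0.396 -0.173]
(440.08782958984375, 242.61782836914062) (28.86187744140625, 29.866518020629883) 229 [ 0.53  -0.24   0.006] 19.71127318135494 0.04597219095620617
(425.3501892089844, 254.52915954589844) (29.209238052368164, 29.721376419067383) 230 [ 0.503 -0.206  0.006] 21.285023460447896 0.046270786849990427
t 52.25 tcp [0.616 0.347 0.197] yaw -109.6 q6 -134 F [ 0.519  0.08  -4.104] open 57.9
[11.18 -1.57 -0.03] 4.92
```

B is full (about 4.5 N). Taking it to mat 1's new place at (0.503,−0.206), spout at about 20°.

Emit:
play_rows(
  motion=[
    [[0.8, -0.1, 0], 0.5, 0],
    [[1.8, -0.2, 0], 1.2, 0],
    [[2.8, -0.4, 0], 1.9, 0],
    [[3.8, -0.5, 0], 2.6, 0],
    [[4.8, -0.7, 0], 3.3, 0],
    [[5.8, -0.8, 0], 4.0, 0],
    [[6.8, -0.9, 0], 4.6, 0],
    [[7.6, -1.0, 0], 4.95, 0],
  ],
)

```text
clock: 53.25
eef_pos: [0.5358, -0.0293, 0.1987]
tool_rot: [-0.18, 0.984, 0.0, -0.001]
ft_force: [0.1, 0.3, -3.8]
opening: 0.0578
grip_force: 66.2
```

Emit:
play_rows(
  motion=[
    [[0, 0, 0], 0, 0],
    [[0, 0, 0], 0, 0],
  ],
)

```text
clock: 53.5
eef_pos: [0.5367, -0.0272, 0.1991]
tool_rot: [-0.182, 0.983, 0.001, -0.001]
ft_force: [0.3, 0.4, -5.3]
opening: 0.0575
grip_force: 66.4
```

Run:
```python
from h import *
plan((.503,-.206,.2,-159.3));reds()
```

```text
t 53.5 tcp [ 0.537 -0.027  0.199] yaw -159.1 q6 -117 F [ 0.349  0.416 -5.295] open 57.5
[ 1.91 -3.1  -0.02] 0.02
red [515.833 215.284] [ 0.592 -0.413] 102
red [505.189 216.   ] [ 0.59  -0.389] 37
red [535.31  223.143] [ 0.573 -0.456] 42
red [434.544 298.588] [ 0.405 -0.224] 68
mat [509.5 234.5  25.2] [ 0.548 -0.397]
mat [425.5 253.5  25.2] [ 0.506 -0.207]
```

Emit:
play_rows(
  motion=[
    [[0.5, -0.8, 0], 0, 0],
    [[1.1, -1.8, 0], 0, 0],
    [[1.6, -2.7, 0], 0, 0],
    [[1.91, -3.1, 0], 0, 0],
    [[1.91, -3.1, 0.3], 0, 0],
    [[1.91, -3.1, 1.0], 0, 0],
    [[1.91, -3.1, 1.7], 0, 0],
    [[1.91, -3.1, 2.0], 0, 0],
  ],
)

```text
clock: 54.55
eef_pos: [0.5023, -0.2041, 0.0965]
tool_rot: [-0.183, 0.983, 0.002, -0.002]
ft_force: [0.3, 0.2, -3.7]
opening: 0.0584
grip_force: 66.9
```

Run:
```python
from h import *
plan((.503,-.206,.065,-159.3))
```

```text
t 54.55 tcp [ 0.502 -0.204  0.096] yaw -158.9 q6 -137 F [ 0.342  0.169 -3.658] open 58.4
[-0.   -0.04  0.63] 0.04
```

Emit:
play_rows(
  motion=[
    [[0, -0.03, 0.3], 0, 0],
    [[0, -0.03, 0.5], 0, 0],
    [[0, -0.03, 0.58], 0, 0],
    [[0, -0.03, 0.62], 0, 0],
    [[0, -0.03, 0.65], 0, 0],
    [[0, -0.03, 0.65], 0, 0],
  ],
)

```text
clock: 55.3
eef_pos: [0.5039, -0.208, 0.0679]
tool_rot: [-0.182, 0.983, -0.0, 0.0]
ft_force: [-0.4, -0.6, -4.2]
opening: 0.0583
grip_force: 66.9
```

Emit:
play_rows(
  motion=[
    [[0, 0.03, 0.03], 0, 0],
    [[0, 0.03, 0.05], 0, 0],
    [[0, 0.03, 0.08], 0, 0],
    [[0, 0.03, 0.08], 0, 0],
  ],
)

```text
clock: 55.8
eef_pos: [0.5033, -0.2064, 0.0638]
tool_rot: [-0.182, 0.983, -0.0, 0.0]
ft_force: [-0.9, 0.4, -3.0]
opening: 0.0578
grip_force: 67.2
```

Emit:
play_rows(
  motion=[
    [[0, 0, 0.02], 0, 0],
    [[0, 0, 0.04], 0, 0],
    [[0, 0, 0.04], 0, 0],
  ],
)

```text
clock: 56.18
eef_pos: [0.5038, -0.2063, 0.0637]
tool_rot: [-0.182, 0.983, -0.0, 0.001]
ft_force: [-3.7, 2.3, 6.2]
opening: 0.0579
grip_force: 68.2
```

Emit:
play_rows(
  motion=[
    [[0, 0, 0], 0, 60],
    [[0, 0, 0], 0, 66],
    [[0, 0, 0], 0, 75],
    [[0, 0, 0], 0, 85],
    [[0, 0, 0], 0, 85],
    [[0, 0, -1.0], 0, 85],
    [[0, 0, -2.0], 0, 85],
    [[0, 0, -3.0], 0, 85],
  ],
)

```text
clock: 57.18
eef_pos: [0.503, -0.2064, 0.2131]
tool_rot: [-0.182, 0.983, -0.0, -0.0]
ft_force: [0.8, -0.5, 0.2]
opening: 0.0847
grip_force: 0.0
```

Run:
```python
from h import *
plan((.40,.30,.21,-159.3))
```

```text
t 57.17 tcp [ 0.503 -0.206  0.213] yaw -159.1 q6 -137 F [ 0.835 -0.549  0.155] open 84.7
[-1.69 10.2   0.06] 0.02
```

Moving the arm aside for a final numeric check of everything.

Emit:
play_rows(
  motion=[
    [[-0.1, 0.9, 0], 0, 85],
    [[-0.3, 1.9, 0], 0, 85],
    [[-0.4, 3.0, 0], 0, 85],
    [[-0.6, 4.1, 0], 0, 85],
    [[-0.8, 5.2, 0], 0, 85],
    [[-1.0, 6.3, 0], 0, 85],
    [[-1.2, 7.4, 0], 0, 85],
    [[-1.3, 8.2, 0], 0, 85],
  ],
)

```text
clock: 58.18
eef_pos: [0.4166, 0.2018, 0.2116]
tool_rot: [-0.182, 0.983, 0.0, 0.0]
ft_force: [1.2, -0.0, 0.3]
opening: 0.0847
grip_force: 0.0
```

Run:
```python
from h import *
plan()
ft,fs=r.grab_frame("top"),r.grab_frame("scene")
cv2.imwrite("pics/ft.png",ft[:,:,::-1]);cv2.imwrite("pics/fs.png",fs[:,:,::-1])
reds(ft)
def blob(f,lo,hi,box,s=90,v=50,second=False):
    x0,y0,x1,y1=box;h=cv2.cvtColor(f[y0:y1,x0:x1],cv2.COLOR_RGB2HSV);H=h[...,0].astype(int)
    m=((H>=lo)&(H<=hi) if lo<hi else (H>=lo)|(H<=hi))&(h[...,1]>s)&(h[...,2]>v)
    y,x=np.nonzero(m);return x+x0,y+y0
for k,p,sp in(("C",(.5451,-.4005),11.7),("A",(.396,-.177),-70.9),("B",(.503,-.206),20.5)):
    q=pj("top",(*p,.121));x,y=blob(ft,35,90,(int(q[0])-20,int(q[1])-20,int(q[0])+20,int(q[1])+20),60)
    w=onz("top",((x.min()+x.max())/2,(y.min()+y.max())/2),.121);print(k,"lid px",x.mean(),y.mean(),"bbox",x.min(),x.max(),y.min(),y.max(),"exp",q,w[:2])
for k,bs,bt,B,d in(("D",(290,240,365,300),(360,140,410,250),(.69,-.103),-1),("E",(350,225,420,285),(300,140,355,250),(.597,.0158),1)):
    for n,f,bx in(("scene",fs,bs),("top",ft,bt)):
        x,y=blob(f,172,8,bx,130,60);g,gy=blob(f,40,88,bx);print(k,n,"red",x.min(),x.max(),y.min(),y.max(),"green",g.min(),g.max(),gy.min(),gy.max())
        P=np.array([pj(n,(B[0]+d*a,B[1]+w,.064+z)) for a in(.023,.045) for w in(-.013,.013) for z in(.03,.052)]);G=np.array([pj(n,(B[0]+d*a,B[1]+.03*np.cos(t),.064+.03*np.sin(t))) for a in(.105,.115) for t in np.linspace(0,6.28,30)])
        print("   exp red",P.min(0),P.max(0),"lid",G.min(0),G.max(0))
```

```text
t 58.17 tcp [0.417 0.202 0.212] yaw -159.0 q6 -89 F [ 1.176 -0.024  0.256] open 84.7
red [515.833 215.284] [ 0.592 -0.413] 102
red [505.333 215.806] [ 0.59  -0.389] 36
red [535.31  223.143] [ 0.573 -0.456] 42
red [421.68  236.328] [ 0.544 -0.199] 122
red [436.35  245.975] [ 0.522 -0.231] 40
red [434.544 298.588] [ 0.405 -0.224] 68
mat [413.5 300.5  27.4] [ 0.401 -0.177]
mat [510.5 232.5  27.4] [ 0.552 -0.4  ]
C lid px 536.1804008908686 230.9510022271715 bbox 516 550 216 246 exp [535.411 228.709] [ 0.541 -0.395]
A lid px 422.84294871794873 303.3557692307692 bbox 406 440 290 317 exp [425.322 304.392] [ 0.398 -0.172]
B lid px 441.1388888888889 249.61111111111111 bbox 418 452 238 266 exp [438.585 250.109] [ 0.499 -0.199]
D scene red 329 364 243 285 green 299 364 264 291
   exp red [325.763 265.743] [342.724 284.604] lid [296.629 261.275] [319.876 288.345]
D top red 379 391 170 217 green 369 396 188 215
   exp red [377.326 170.077] [391.641 183.35 ] lid [368.203 211.899] [396.612 221.148]
E scene red 357 369 243 254 green 362 394 255 281
   exp red [355.578 238.511] [371.524 255.536] lid [378.491 263.323] [399.882 290.549]
E top red 321 332 185 195 green 312 340 154 182
   exp red [320.199 182.394] [333.1   195.435] lid [312.349 152.039] [340.182 164.754]
```

```bash
python3 -c "
from station import r
print(r.sign_off())"
```

```text
the job is handed in; nothing more can be done
None
```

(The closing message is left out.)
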